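# Empty the potting mould and bed a module down in the vise

## Robot

A 6-joint arm with a two-finger parallel gripper is mounted at the origin on the work surface. World frame = base frame: x ahead of the robot, y to its left, z up, the work surface at z = 0. Lengths are in m, angles in rad, forces in N, time in s.
With the tool pointing down it reaches from about 0.3 to 0.875 m from the base axis. Payload 4.2 kg.
Tool frame: the origin (TCP) lies between the finger pads; the fingertips stand 25 mm ahead of it and the grasp point (between the pads) lies 6 mm ahead of it (env.finger_overhang is the distance from the TCP to the fingertips, in m); z points along the fingers, y is the line along which they close (so a half turn about z gives the same grasp; the last joint's range is limited). The gripper opens to 85 mm and grips with 20 to 120 N. Pads are 22 mm wide; open, the fingers measure 114 mm over their backs; the gripper's body (76 mm by 85 mm) begins 54 mm behind the grasp point. The pads swing forward as they close: fully open they stand 13 mm farther back than shut.
Start: joints at [1.086, 0.32, 1.565, -0, 1.257, -0.02], TCP at [0.258, 0.514, 0.256] pointing down, gripper open.
Joint ranges: [-3.11, 3.11], [-0.84, 2.01], [0.21, 2.61], [-1.34, 4.49], [0.05, 2.63], [-2.56, 2.56]. Speed limits (rad/s): [2.57, 2.57, 3.14, 3.14, 3.14, 3.14].

## Interface

Orientations are given as a 3x3 rotation matrix whose columns are the frame's x, y, z axes.
In Python, from cell import telemetry, cams, finish_job, env gives the robot as it stands. The module is installed in compiled form; this text tells all that it offers.
- The arm moves only by the tool servo_tool, never from a script. Its argument "increments" is a list of rows, each an object with "claw": the opening, from 0 (shut) to 1 (fully open); "offset": the shift along the tool's x, y, z in units of 50 mm (1.0 is 50 mm), a list of three; "twist": the turn, a rotation vector about the tool's x, y, z in units of 6 degrees (1.0 is 6 degrees), a list of three. In form: [{"claw": claw, "offset": [tx, ty, tz], "twist": [wx, wy, wz]}, ...]. A call has 1 to 20 rows; each row is the pose to reach, as a shift and turn from the pose commanded when the call began, along the tool's axes at that moment; what a row does not reach only later rows make up. A row lasts 1/10 s, in which the tool goes at most 50 mm and 8.59 degrees, less where a joint would pass 70% of its speed; a pose out of reach is approached as far as the arm can. A call with a gripper value outside its range is refused whole. The fingers move at their own pace and stop on an object; "squeeze" is the grip in N (left out, the last holds). Time passes only in rows, so rows that repeat a pose let the fingers close. It gives the time, the measured TCP pose, the force, the opening and the grip force at its end, in the units of the state.
- telemetry.get_obs(): the state, without advancing time (a new reading comes with each control period).
- cams.capture(name): name is "scene" or "side" or "wrist"; returns the picture (400x640x3 uint8, blue, green, red); there is no depth.
- cams.camera_params(name): a dict with "fx", "fy", "cx", "cy" (pixels), "k1" (the pictures are not rectified: a ray, as slopes to the right and down, at radius r is drawn at 1 + k1 r^2 times it, then the intrinsics apply), "cam_to_world" (4x4, takes a point from camera to world coordinates). Camera axes: x right, y up, looking along -z (the intrinsics and any distortion apply to the point x, -y, -z); pixel columns grow to the right and rows downward; lengths in m; the calibration is good to about 2 mm. A picture is of the moment at which its call begins: read the wrist's pose just before it. camera_params takes no time and is no camera call; for the wrist camera it gives the pose at the moment of the call.
- finish_job(): hands the job in; it is judged then, once.
The state is a dict: "time": time; "joint_pos": joint angles; "qd": joint speeds; "joint_efforts": joint torques, N m; "position": TCP position; "tcp_rot": TCP orientation; "wrist_force": force on the tool from outside, world axes, zero at the start; "wrist_torque": the same for the moment, N m; "width": finger opening in m; "finger_force": force on a finger pad.
Only numpy, scipy, OpenCV 4.12 (cv2) and the standard library are available. Lean on these libraries where they do the work, as an engineer would, in place of code of your own. Each camera call takes 0.05 s, during which the arm holds its last target. There are 200 camera calls.

## Task

Empty the potting mould. Set the tallest, rectangular module on the two parallels between the open jaws of the vise, let go and swing the cam lever all the way down; clamping lifts the module, so tap it back down with the mallet, never with the gripper, until it sits on both parallels and they no longer slide, then stand the mallet back upright on its rubber mat. Every other module in the mould (there are two or three) goes down into the tray pocket of its own shape; leave the solder spool and the bottle where they stand.

Things in the scene. Friction and masses are not known exactly. Their poses are not given: they have to be found in the camera images.
- vise: Blue self-centring cam-lever vise, fixed; base 150 x 200 x 12 mm, body 110 x 170 mm. Origin under the centre of the base, z up. Two steel jaws (100 mm long along vise x, tops 86 mm above the bench) close together along vise y. Jaw faces are 62 mm apart with the lever at 0 and meet a 48 mm wide part at a lever value near 0.64.
- vise_bed (a point): Centre of the flat vise bed, 45 mm above the bench, axes as the vise. As the lever swings the jaws ride up, 10 mm in all, and lift the work some 4 mm off the parallels; the springy jaws then hold it by friction, and 7 to 18 N straight down moves it down again.
- lever (a joint): Cam lever of the vise, rad: 0 standing straight up (open, the vise starts between 0 and 0.12), 1.45 at its stop (clamped, nearly level). It swings about vise x from +z towards -y of the vise, in front of the body, stays where it is left; it needs about 6 N at the knob.
- lever_knob (a point): Centre of the black drum knob, a cylinder 28 mm in diameter and 30 mm long lying along vise x with flat ends, at the end of the lever, 110 mm from the pivot; the lever bar is 10 mm thick along vise x and 16 mm wide.
- lever_pivot (a point): Pivot of the lever, 85 mm in front (-x) of the vise centre and 27 mm above the bench; axes as the vise.
- parallel_l: Loose ground steel parallel, 130 long (x) x 10 thick (y) x 22 mm high, standing on the vise bed along vise x, about 15 mm to +y of the centre. Origin at the centre of its underside. Its ends stick out beyond the jaws.
- parallel_r: The other parallel, same size, about 15 mm to -y of the vise centre.
- block: Two-tone rigid module: black potting below, bare aluminium cap above, flat top. Origin at the centre of its underside, z up. The tallest one: rectangular, 64 (x) x 48 (y) x 58 mm high, 0.3 kg, starts in the mould and stands 33 mm out of it. It goes in the vise with its 64 mm side along vise x, its two 64 mm long faces towards the jaws.
- round: Two-tone rigid module: black potting below, bare aluminium cap above, flat top. Origin at the centre of its underside, z up. Round, 60 mm diameter, 52 mm high, stands 27 mm out of the mould. May be absent.
- square: Two-tone rigid module: black potting below, bare aluminium cap above, flat top. Origin at the centre of its underside, z up. Square, 52 x 52 x 52 mm, stands 27 mm out of the mould. May be absent.
- oblong: Two-tone rigid module: black potting below, bare aluminium cap above, flat top. Origin at the centre of its underside, z up. Oblong, 80 (x) x 40 (y) x 52 mm high, stands 27 mm out of the mould. May be absent.
- mould: Aluminium potting mould, fixed, 240 (x) x 180 (y) x 40 mm high, with four open cavities 25 mm deep (2 mm play all round). Origin under its centre. Seen in the mould's frame the cavities are: tallest module (-52, 42), square (55, 42), round (-55, -44), oblong (52, -44) mm; long sides along mould x. The mould and the tray may change sides.
- tray: Grey nest tray, fixed, 260 (x) x 120 (y) x 24 mm high, with three pockets 16 mm deep in a row along x (2.5 mm play all round, chamfered). Origin under its centre.
- pocket_round (a point): Floor centre of the round pocket, 8 mm above the bench, axes as the tray.
- pocket_square (a point): Floor centre of the square pocket, sides along the tray axes.
- pocket_oblong (a point): Floor centre of the oblong pocket, its 80 mm side along tray y.
- mat: Black rubber mat, fixed, 110 (x) x 230 (y) x 4 mm. Origin under its centre. The mallet belongs anywhere on it with the head's centre over the mat.
- mallet: Soft-faced mallet standing on one face of its head: head a cylinder 56 mm diameter, 60 mm high with white plastic faces; round wooden handle 22 mm thick, level at half height, along the mallet's +x out to 153 mm from the head's axis; 0.42 kg. Origin at the centre of the lower face.
- spool: Bystander, to be left alone: solder spool, 60 mm diameter, 45 mm high, standing beside the mat. Origin at the centre of its underside.
- flux: Bystander, to be left alone: amber bottle, 44 mm diameter, 110 mm high, standing beside the mat. Origin at the centre of its underside.
Mind the look-alikes: they are no part of the job. Leave any orange or pink look-alike of the mallet alone.

How it is judged:
On the way, in this order (a step that is already met when the one before it is completed fails the run):
1. the tallest module stands on the parallels between the open jaws, let go (value of joint lever below 0.4 rad and z of block in the frame of vise_bed between 0.0195 and 0.0245 m and x of block in the frame of vise_bed between -0.025 and 0.025 m and angle between block's own z axis and vertical below 0.06 rad and angle between the x axis of block and the x axis of vise, either way round below 0.25 rad and contact force between the fingers and block below 0.1 N), for 0.2 s.
2. the lever is swung all the way down and the module is clamped (value of joint lever above 1.35 rad and horizontal distance between block and vise_bed below 0.03 m), for 0.2 s.
3. the clamped module is tapped down until, with the mallet lifted off, it sits level on both parallels (value of joint lever above 1.35 rad and z of block in the frame of vise_bed between 0.0195 and 0.0235 m and angle between block's own z axis and vertical below 0.03 rad and contact force between block and parallel_l above 0.15 N and contact force between block and parallel_r above 0.15 N and contact force between mallet and block below 0.1 N), for 0.3 s.
At the end, for the whole second after the job is handed in: Tallest module clamped (lever beyond 1.35), level, within 1.5 mm of the parallels' tops and pressing on both; every other module present at rest in the pocket of its shape (6 mm), down within 4 mm of its floor; mallet standing on its head's face, head centre on the mat (value of joint lever above 1.35 rad and z of block in the frame of vise_bed between 0.0195 and 0.0235 m and angle between block's own z axis and vertical below 0.03 rad and contact force between block and parallel_l above 0.15 N and contact force between block and parallel_r above 0.15 N and horizontal distance between round and pocket_round below 0.006 m and z of each of round, square, oblong in the frame of tray below 0.012 m and angle between each of round, square, oblong's own z axis and vertical below 0.08 rad and linear speed of each of round, square, oblong, mallet below 0.02 m/s and horizontal distance between square and pocket_square below 0.006 m and horizontal distance between oblong and pocket_oblong below 0.006 m and x of mallet in the frame of mat between -0.055 and 0.055 m and y of mallet in the frame of mat between -0.115 and 0.115 m and height (world z) of mallet below 0.01 m and angle between mallet's own z axis and vertical below 0.1 rad); the robot touches nothing.
It fails at once if the gripper presses on the clamped module (value of joint lever above 1 rad and contact force between the fingers and block above 3 N).
It fails at once if the solder spool or the bottle is shoved aside or knocked over (distance of any of spool, flux from where it was at the start of the episode above 0.03 m).
Of square, round, oblong only 2 to 3 are there at a start; the rules pass over those that are not, and their reading is None.
At some moment in a run one of mallet may be knocked a few centimetres aside while the robot is not near it.
Once in a run the grip may slacken for a moment while it holds something.
It also fails if it takes over 210 s, if anything falls off the work surface, if the arm or the gripper's body presses on something with over 40 N, if the wrist force passes 120 N, or if a joint passes its speed limit or range.

## Working session

There is one attempt and no reset: what is moved stays moved. The work goes in short steps, Python scripts to look and compute and a tool call to move; the robot and the scene stay as the last step left them, time stands still between calls to the robot, and variables do not carry over. Pictures are saved under pics/ and viewed, at most 14 in all, crops included, and the job is handed in when it is done.

Besides the shell and the picture viewer there is one more tool, called after ">>>" as name([rows], argument=value, ...), one row to a line, values as JSON. servo_tool: Moves the arm, as the interface text tells. Its arguments: {"type":"object","properties":{"increments":{"type":"array","items":{"type":"object","properties":{"claw":{"type":"number"},"offset":{"type":"array","items":{"type":"number"}},"twist":{"type":"array","items":{"type":"number"}}}}},"squeeze":{"type":"number"}},"required":["increments"]}

```bash
mkdir -p pics; cat > h.py <<'E'
import numpy as np, cv2
from cell import telemetry, cams, env
def shot(n, f=None):
    P=cams.camera_params(n); im=cams.capture(n)
    if f: cv2.imwrite('pics/'+f,im)
    return im,P
def ray(P,u,v):
    x,y=(u-P['cx'])/P['fx'],(v-P['cy'])/P['fy']
    a,b=x,y
    for _ in range(20):
        s=1+P['k1']*(a*a+b*b); a,b=x/s,y/s
    T=np.array(P['cam_to_world']); d=T[:3,:3]@np.array([a,-b,-1]); return T[:3,3],d
def onz(P,u,v,z):
    o,d=ray(P,u,v); return o+d*(z-o[2])/d[2]
def proj(P,p):
    T=np.array(P['cam_to_world']); c=T[:3,:3].T@(np.array(p)-T[:3,3])
    a,b=c[0]/-c[2],-c[1]/-c[2]; s=1+P['k1']*(a*a+b*b)
    return P['cx']+P['fx']*a*s,P['cy']+P['fy']*b*s
E
python3 - <<'E'
from h import *
np.set_printoptions(precision=3,suppress=True)
for n in ['scene','side','wrist']:
    im,P=shot(n,n+'0.png'); print(n,P['fx'],P['k1'],np.array(P['cam_to_world']))
o=telemetry.get_obs(); print(o)
a=cv2.imread('pics/scene0.png'); print(env.finger_overhang)
E
```

```text
scene 407.26490479741466 -0.09646204557939478 [[ 0.549 -0.638  0.54   1.211]
 [ 0.836  0.422 -0.352 -0.497]
 [-0.003  0.644  0.765  0.997]
 [ 0.     0.     0.     1.   ]]
side 467.50682254581704 0.03618571272606013 [[-1.     0.025 -0.006  0.56 ]
 [-0.023 -0.756  0.654  0.863]
 [ 0.012  0.654  0.756  1.178]
 [ 0.     0.     0.     1.   ]]
wrist 343.2962152963223 0.008995148438737235 [[ 0.448 -0.853 -0.269  0.189]
 [ 0.894  0.426  0.137  0.549]
 [-0.002 -0.302  0.953  0.374]
 [ 0.     0.     0.     1.   ]]
{'time': 0.15, 'joint_pos': array([ 1.086,  0.32 ,  1.565, -0.   ,  1.257, -0.02 ]), 'qd': array([ 0.   , -0.002, -0.004, -0.001, -0.   ,  0.001]), 'joint_efforts': array([  0.001, -41.584, -23.435,   0.   ,   0.006,  -0.   ]), 'position': array([0.258, 0.514, 0.256]), 'tcp_rot': array([[-0.894,  0.448, -0.001],
       [ 0.448,  0.894, -0.001],
       [ 0.   , -0.001, -1.   ]]), 'wrist_force': array([-0.697, -0.648,  0.12 ]), 'wrist_torque': array([-0.025, -0.044, -0.006]), 'finger_force': 0.0, 'width': 0.08551885443154814}
0.025
```

View pics/scene0.png

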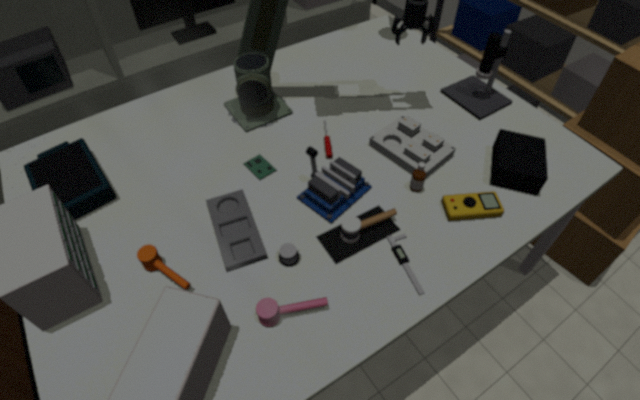

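View pics/side0.png

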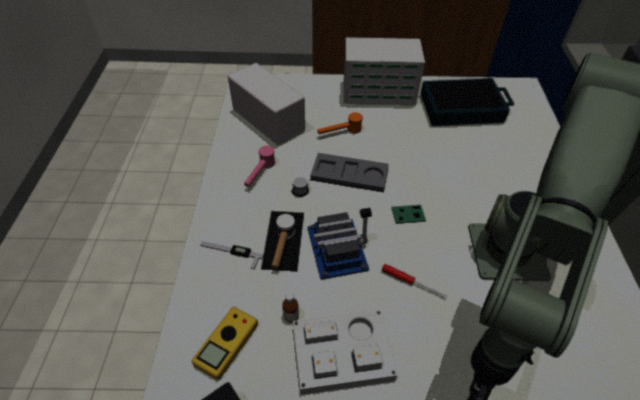

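The side view shows the vise at (338,247), the mallet on its mat at (285,225), the tray at (350,172), the mould at (343,350) with its round cavity empty, the bottle at (290,308) and the spool at (300,187). The look-alikes are pink at (263,160) and orange at (350,122). I'll enlarge both views.

```bash
python3 - <<'E'
from h import *
a=cv2.imread('pics/side0.png')
c=cv2.convertScaleAbs(cv2.resize(a[145:395,230:410],None,fx=4,fy=4,interpolation=cv2.INTER_CUBIC),alpha=1.3)
l=c[:520]; r=c[560:]
cv2.imwrite('pics/side_a.png',c[0:540]); cv2.imwrite('pics/side_b.png',c[560:])
E
```

```text
(no output)
```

View pics/side_a.png

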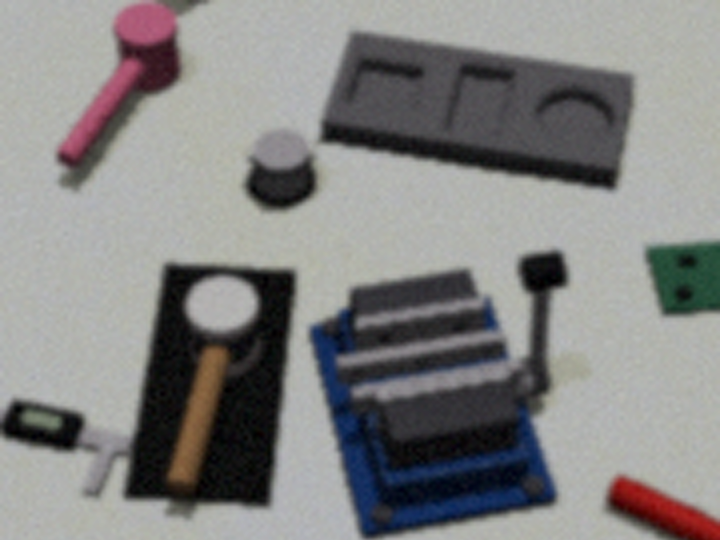

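View pics/side_b.png

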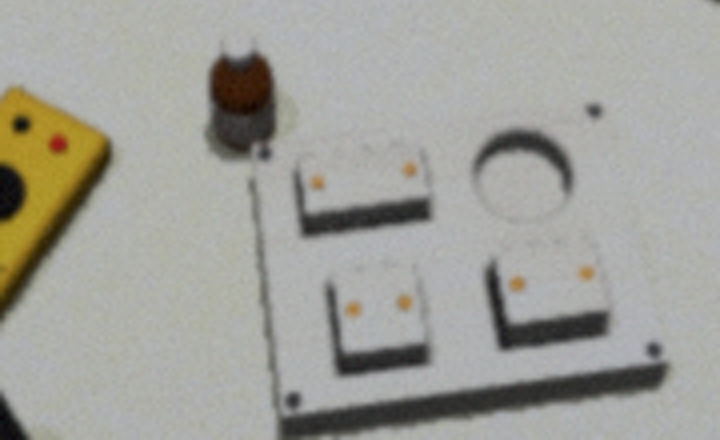

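Confirmed: the oblong is at crop b (365,180), the square at (378,310) and the tallest block at (550,290). The round cavity at (525,175) is empty. The mallet is the wooden-handled one on the black mat, and the pink and orange ones are look-alikes. Next, rough positions.

```bash
cat >> h.py <<'E'
np.set_printoptions(precision=4,suppress=True)
def ang(p,q): return np.degrees(np.arctan2(q[1]-p[1],q[0]-p[0]))
E
python3 - <<'E'
from h import *
P=cams.camera_params('side')
A=lambda x,y,z: onz(P,229.6+x/4,144.6+y/4,z)
B=lambda x,y,z: onz(P,229.6+x/4,284.6+y/4,z)
s=[B(*p,.04) for p in [(265,153),(595,111),(655,350),(293,400)]]
print('mould',np.mean(s,0),s,ang(s[1],s[0]),ang(s[2],s[3]))
print('ob',(B(317,183,.067)+B(410,170,.067))/2,ang(B(410,170,.067),B(317,183,.067)))
print('sq',(B(353,309,.067)+B(404,303,.067))/2,ang(B(404,303,.067),B(353,309,.067)))
print('bl',(B(517,284,.073)+B(587,273,.073))/2,ang(B(587,273,.073),B(517,284,.073)))
v=[A(312,328,.012),A(365,533,.012),A(553,497,.012)]
print('vise',(v[0]+v[2])/2,v,ang(v[0],v[1]),ang(v[2],v[1]))
print('knob',A(542,270,.137),'piv',A(535,385,.03))
print('mallet',A(222,303,.06),A(182,487,.03),ang(A(222,303,.06),A(182,487,.03)))
m=[A(*p,.004) for p in [(167,265),(296,270),(268,502),(127,497)]];print('mat',m,np.mean(m,0))
t=[A(*p,.024) for p in [(352,33),(633,76),(615,170),(325,123)]];print('tray',t,np.mean(t,0),ang(t[1],t[0]),ang(t[2],t[3]))
print('pk',A(387,98,.014),A(483,110,.014),A(575,122,.014))
print('spool',A(282,150,.045),'flux',B(240,60,.11),B(240,125,0))
E
```

```text
mould [0.5094 0.3433 0.04  ] [array([0.6334, 0.2812, 0.04  ]), array([0.4129, 0.2439, 0.04  ]), array([0.385 , 0.4058, 0.04  ]), array([0.6064, 0.4426, 0.04  ])] 9.595261714847993 9.432015174061409
ob [0.5675 0.3095 0.067 ] 10.18649209895733
sq [0.5561 0.3944 0.067 ] 8.448009945979873
bl [0.4499 0.3766 0.073 ] 10.843729626189786
vise [0.5255 0.0091 0.012 ] [array([ 0.6185, -0.0681,  0.012 ]), array([0.5712, 0.122 , 0.012 ]), array([0.4326, 0.0864, 0.012 ])] 103.98153167623019 14.380178558844657
knob [ 0.4465 -0.028   0.137 ] piv [ 0.4443 -0.0034  0.03  ]
mallet [ 0.6867 -0.0523  0.06  ] [0.7059 0.098  0.03  ] 82.70989111731582
mat [array([ 0.7414, -0.1371,  0.004 ]), array([ 0.6349, -0.1352,  0.004 ]), array([0.6441, 0.092 , 0.004 ]), array([0.7492, 0.0907, 0.004 ])] [ 0.6924 -0.0224  0.004 ]
tray [array([ 0.597 , -0.4026,  0.024 ]), array([ 0.345 , -0.3549,  0.024 ]), array([ 0.368 , -0.2388,  0.024 ]), array([ 0.6169, -0.2866,  0.024 ])] [ 0.4817 -0.3207  0.024 ] -10.712065984402116 -10.887468968897425
pk [ 0.5637 -0.3297  0.014 ] [ 0.4786 -0.3175  0.014 ] [ 0.398  -0.3053  0.014 ]
spool [ 0.6507 -0.2325  0.045 ] flux [0.6491 0.2523 0.11  ] [0.6546 0.2401 0.    ]
```

```bash
cat >> h.py <<'E'
from scipy.spatial.transform import Rotation as R
def tool(yaw):
    t=np.radians(yaw); y=np.array([np.cos(t),np.sin(t),0]); z=np.array([0,0,-1.]); return np.c_[np.cross(y,z),y,z]
def go(p,yaw,tilt=None,base=None):
    """print the increments (offset, twist units) to TCP p; tilt = world rotvec (deg) applied on top"""
    o=telemetry.get_obs(); p0,R0=base or (o['position'],o['tcp_rot'])
    T=tool(yaw)
    if tilt is not None: T=R.from_rotvec(np.radians(tilt)).as_matrix()@T
    d=R0.T@(np.array(p)-p0); w=np.degrees(R.from_matrix(R0.T@T).as_rotvec())
    print('off',np.round(d/.05,2),'tw',np.round(w/6,2),'rows>=',int(np.ceil(max(np.linalg.norm(d)/.05,np.linalg.norm(w)/8.59))))
    return p,T
E
python3 - <<'E'
from h import *
a=go([.50,.34,.25],99.6)
go([.50,.01,.28],104.4,base=a)
E
```

```text
off [-5.89 -0.93  0.12] tw [-0.01 -0.   -6.04] rows>= 6
off [ 1.1  -6.51 -0.6 ] tw [ 0.   0.  -0.8] rows>= 7
```

>>> servo_tool([
  {"claw":1,"offset":[-5.89,-0.93,0.12],"twist":[0,0,-6.04]},
  {"claw":1,"offset":[-5.89,-0.93,0.12],"twist":[0,0,-6.04]},
  {"claw":1,"offset":[-5.89,-0.93,0.12],"twist":[0,0,-6.04]},
  {"claw":1,"offset":[-5.89,-0.93,0.12],"twist":[0,0,-6.04]},
  {"claw":1,"offset":[-5.89,-0.93,0.12],"twist":[0,0,-6.04]},
  {"claw":1,"offset":[-5.89,-0.93,0.12],"twist":[0,0,-6.04]},
  {"claw":1,"offset":[-5.89,-0.93,0.12],"twist":[0,0,-6.04]},
  {"claw":1,"offset":[-5.89,-0.93,0.12],"twist":[0,0,-6.04]},
  {"claw":1,"offset":[-5.89,-0.93,0.12],"twist":[0,0,-6.04]},
  {"claw":1,"offset":[-5.89,-0.93,0.12],"twist":[0,0,-6.04]},
  {"claw":1,"offset":[-5.89,-0.93,0.12],"twist":[0,0,-6.04]},
])

```text
time: 1.25
position: [0.4989, 0.3416, 0.2505]
tcp_rot: [[-0.986, -0.169, -0.0], [-0.169, 0.986, 0.0], [0.0, 0.0, -1.0]]
wrist_force: [0.1, -0.5, 0.6]
width: 0.0857
finger_force: 0.0
```

```bash
python3 - <<'E'
from h import *
im,P=shot('wrist','w1.png'); np.savez('w1.npz',**{k:np.array(v) for k,v in P.items()})
a=go([.50,.01,.28],104.4)
E
```

```text
off [ 1.1  -6.54 -0.59] tw [ 0.    0.   -0.78] rows>= 7
```

View pics/w1.png

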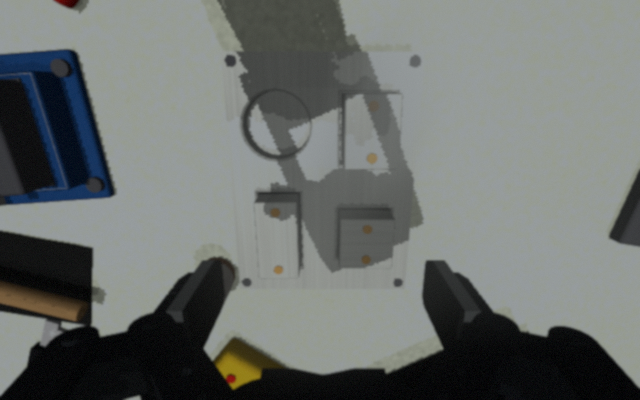

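The wrist view shows the mould screws at (231,61), (415,61), (398,283) and (247,283), and the block's dots at (375,105) and (372,158). The oblong's dots are at (276,212) and (278,270), the square's at (367,230) and (366,259).

```bash
python3 - <<'E'
from h import *
P=dict(np.load('w1.npz'))
s=[onz(P,*p,.04) for p in [(231,61),(415,61),(398,283),(247,283)]]
print(np.mean(s,0),ang(s[0],s[3]),ang(s[1],s[2]))
for n,a,b,z in [('bl',(375,105),(372,158),.073),('ob',(276,212),(278,270),.067),('sq',(367,230),(366,259),.067)]:
    A,B=onz(P,*a,z),onz(P,*b,z); print(n,(A+B)/2,ang(A,B))
print('vise base corners', onz(P,61,68,.012),onz(P,95,185,.012))
E
```

```text
[0.5111 0.3435 0.04  ] 9.540740581456268 9.704917348617935
bl [0.4506 0.3769 0.073 ] 9.053811215447446
ob [0.5688 0.3088 0.067 ] 9.26724845532434
sq [0.5572 0.3942 0.067 ] 10.13510456052906
vise base corners [0.4479 0.0756 0.012 ] [0.5621 0.1043 0.012 ]
```

>>> servo_tool([
  {"claw":1,"offset":[1.1,-6.54,-0.6],"twist":[0,0,-0.8]},
  {"claw":1,"offset":[1.1,-6.54,-0.6],"twist":[0,0,-0.8]},
  {"claw":1,"offset":[1.1,-6.54,-0.6],"twist":[0,0,-0.8]},
  {"claw":1,"offset":[1.1,-6.54,-0.6],"twist":[0,0,-0.8]},
  {"claw":1,"offset":[1.1,-6.54,-0.6],"twist":[0,0,-0.8]},
  {"claw":1,"offset":[1.1,-6.54,-0.6],"twist":[0,0,-0.8]},
  {"claw":1,"offset":[1.1,-6.54,-0.6],"twist":[0,0,-0.8]},
  {"claw":1,"offset":[1.1,-6.54,-0.6],"twist":[0,0,-0.8]},
  {"claw":1,"offset":[1.1,-6.54,-0.6],"twist":[0,0,-0.8]},
  {"claw":1,"offset":[1.1,-6.54,-0.6],"twist":[0,0,-0.8]},
])

```text
time: 2.3
position: [0.5004, 0.0101, 0.2802]
tcp_rot: [[-0.968, -0.25, -0.0], [-0.25, 0.968, 0.001], [-0.0, 0.001, -1.0]]
wrist_force: [-0.7, 0.0, 0.7]
width: 0.0851
finger_force: 0.0
```

```bash
python3 - <<'E'
from h import *
im,P=shot('wrist','w2.png'); np.savez('w2.npz',**{k:np.array(v) for k,v in P.items()})
E
```

```text
(no output)
```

View pics/w2.png

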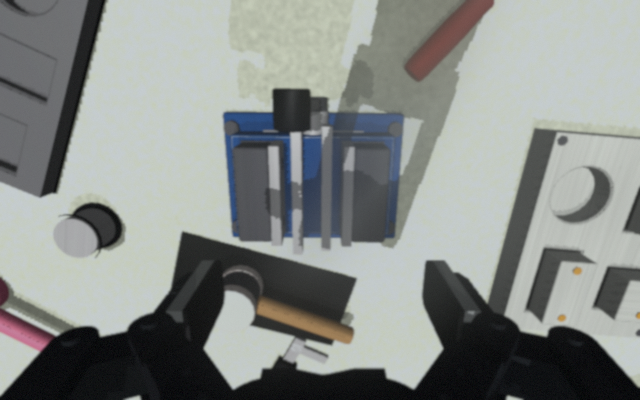

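The wrist view shows the jaw inner faces near columns 283 and 343 (rows 146–243), the parallels near columns 297 and 326, the knob at (292,110) and the base corners at (224,113) and (404,113).

```bash
python3 - <<'E'
from h import *
P=dict(np.load('w2.npz'))
s=[onz(P,*p,.086) for p in [(284,146),(343,146),(342,243),(282,243)]]
print(s,np.mean(s,0),ang(s[0],s[3]),ang(s[1],s[2]))
b=[onz(P,*p,.012) for p in [(224,113),(404,113)]]
print('base',b,np.linalg.norm(b[0]-b[1]),ang(b[0],b[1]))
u=(b[1]-b[0])/np.linalg.norm(b[1]-b[0]); x=np.array([u[1],-u[0],0]); print('centre from base',(b[0]+b[1])/2+.075*x)
l=[onz(P,*p,.067) for p in [(297,133),(297,252),(326,128),(326,248)]]
print('par',l,ang(l[0],l[1]),ang(l[2],l[3]), np.mean(l,0))
print('knob top (front row edge mid)',onz(P,292,92,.15),onz(P,292,131,.15),onz(P,292,110,.143))
E
```

```text
[array([ 0.483, -0.031,  0.086]), array([0.4696, 0.021 , 0.086 ]), array([0.5631, 0.046 , 0.086 ]), array([ 0.578 , -0.0119,  0.086 ])] [0.5234 0.006  0.086 ] 11.379398523954414 14.941560539664952
base [array([ 0.4778, -0.1075,  0.012 ]), array([0.4284, 0.0831, 0.012 ])] 0.19688851562902218 104.527334893919
centre from base [0.5257 0.0067 0.012 ]
par [array([ 0.4713, -0.023 ,  0.067 ]), array([0.5935, 0.0057, 0.067 ]), array([0.4598, 0.0026, 0.067 ]), array([0.5813, 0.0344, 0.067 ])] 13.211045132711329 14.67401875387351 [0.5265 0.005  0.067 ]
knob top (front row edge mid) [ 0.4335 -0.0293  0.15  ] [ 0.4594 -0.0233  0.15  ] [ 0.4458 -0.0271  0.143 ]
```

```bash
python3 - <<'E'
from h import *
go([.4505,.3768,.14],99.6); go([.4505,.3768,.068],99.6)
E
```

```text
off [-0.87  7.35  2.81] tw [ 0.01 -0.    0.82] rows>= 8
off [-0.87  7.34  4.25] tw [ 0.01 -0.    0.82] rows>= 9
```

>>> servo_tool([
  {"claw":1,"offset":[-0.87,7.35,1.5],"twist":[0,0,0.82]},
  {"claw":1,"offset":[-0.87,7.35,1.5],"twist":[0,0,0.82]},
  {"claw":1,"offset":[-0.87,7.35,1.5],"twist":[0,0,0.82]},
  {"claw":1,"offset":[-0.87,7.35,1.5],"twist":[0,0,0.82]},
  {"claw":1,"offset":[-0.87,7.35,1.5],"twist":[0,0,0.82]},
  {"claw":1,"offset":[-0.87,7.35,1.5],"twist":[0,0,0.82]},
  {"claw":1,"offset":[-0.87,7.35,1.5],"twist":[0,0,0.82]},
  {"claw":1,"offset":[-0.87,7.35,1.5],"twist":[0,0,0.82]},
  {"claw":1,"offset":[-0.87,7.35,1.5],"twist":[0,0,0.82]},
  {"claw":1,"offset":[-0.87,7.35,2.8],"twist":[0,0,0.82]},
  {"claw":1,"offset":[-0.87,7.35,3.4],"twist":[0,0,0.82]},
  {"claw":1,"offset":[-0.87,7.35,3.9],"twist":[0,0,0.82]},
  {"claw":1,"offset":[-0.87,7.35,4.25],"twist":[0,0,0.82]},
  {"claw":1,"offset":[-0.87,7.35,4.25],"twist":[0,0,0.82]},
  {"claw":0.3,"offset":[-0.87,7.35,4.25],"twist":[0,0,0.82]},
  {"claw":0.3,"offset":[-0.87,7.35,4.25],"twist":[0,0,0.82]},
  {"claw":0.3,"offset":[-0.87,7.35,4.25],"twist":[0,0,0.82]},
  {"claw":0.3,"offset":[-0.87,7.35,4.25],"twist":[0,0,0.82]},
  {"claw":0.3,"offset":[-0.87,7.35,4.25],"twist":[0,0,0.82]},
  {"claw":0.3,"offset":[-0.87,7.35,4.25],"twist":[0,0,0.82]},
], squeeze=80)

```text
time: 4.35
position: [0.4522, 0.3765, 0.0698]
tcp_rot: [[-0.986, -0.165, 0.003], [-0.165, 0.986, 0.003], [-0.004, 0.002, -1.0]]
wrist_force: [0.0, 1.2, 5.9]
width: 0.0472
finger_force: 84.6
```

```bash
python3 - <<'E'
from h import *
o=telemetry.get_obs()
a=go([.4505,.3768,.16],99.6);a=go([.5255,.0070,.20],104.4); go([.5255,.0070,.15],104.4,base=a)
E
```

```text
off [ 0.03  0.02 -1.8 ] tw [ 0.02  0.03 -0.02] rows>= 2
off [-0.24 -7.53 -2.62] tw [ 0.02  0.04 -0.82] rows>= 8
off [0. 0. 1.] tw [0. 0. 0.] rows>= 2
```

>>> servo_tool([
  {"claw":0.3,"offset":[0,0,-0.6],"twist":[0,0,0]},
  {"claw":0.3,"offset":[0,0,-1.4],"twist":[0,0,0]},
  {"claw":0.3,"offset":[0,0,-2.4],"twist":[0,0,0]},
  {"claw":0.3,"offset":[-0.05,-1.2,-2.6],"twist":[0,0,-0.4]},
  {"claw":0.3,"offset":[-0.1,-2.0,-2.6],"twist":[0,0,-0.82]},
  {"claw":0.3,"offset":[-0.1,-2.8,-2.6],"twist":[0,0,-0.82]},
  {"claw":0.3,"offset":[-0.1,-3.6,-2.6],"twist":[0,0,-0.82]},
  {"claw":0.3,"offset":[-0.2,-4.4,-2.6],"twist":[0,0,-0.82]},
  {"claw":0.3,"offset":[-0.2,-5.2,-2.6],"twist":[0,0,-0.82]},
  {"claw":0.3,"offset":[-0.24,-6.0,-2.6],"twist":[0,0,-0.82]},
  {"claw":0.3,"offset":[-0.24,-6.8,-2.6],"twist":[0,0,-0.82]},
  {"claw":0.3,"offset":[-0.24,-7.53,-2.6],"twist":[0,0,-0.82]},
  {"claw":0.3,"offset":[-0.24,-7.53,-2.6],"twist":[0,0,-0.82]},
  {"claw":0.3,"offset":[-0.24,-7.53,-2.6],"twist":[0,0,-0.82]},
])

```text
time: 5.75
position: [0.5246, 0.0056, 0.1976]
tcp_rot: [[-0.969, -0.247, -0.001], [-0.247, 0.969, 0.001], [0.001, 0.001, -1.0]]
wrist_force: [-0.2, 0.5, -2.3]
width: 0.0464
finger_force: 85.1
```

```bash
python3 - <<'E'
from h import *
im,P=shot('wrist','w3.png')
im,P=shot('side'); cv2.imwrite('pics/s3.png',cv2.resize(im[180:300,260:400],None,fx=4,fy=4,interpolation=cv2.INTER_CUBIC))
a=go([.5255,.0070,.1215],104.4)
E
```

```text
off [-0.02 -0.    1.52] tw [ 0.01 -0.01  0.01] rows>= 2
```

View pics/w3.png

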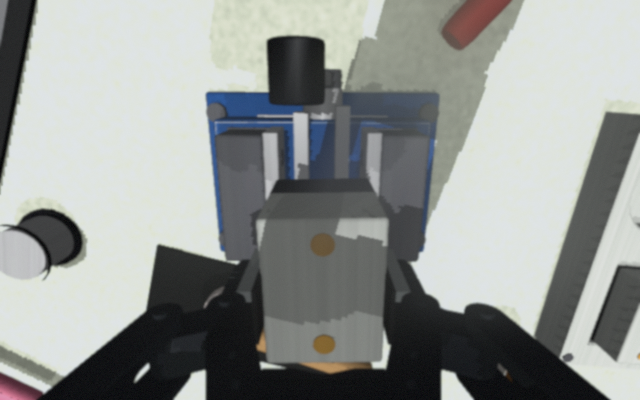

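The block is held square. Its centre is at column 322, midway between the jaw faces (278 and 367). Lowering it.

>>> servo_tool([
  {"claw":0.3,"offset":[0,0,0.5],"twist":[0,0,0]},
  {"claw":0.3,"offset":[0,0,0.9],"twist":[0,0,0]},
  {"claw":0.3,"offset":[0,0,1.2],"twist":[0,0,0]},
  {"claw":0.3,"offset":[0,0,1.4],"twist":[0,0,0]},
  {"claw":0.3,"offset":[0,0,1.46],"twist":[0,0,0]},
  {"claw":0.3,"offset":[0,0,1.5],"twist":[0,0,0]},
  {"claw":0.3,"offset":[0,0,1.52],"twist":[0,0,0]},
  {"claw":0.3,"offset":[0,0,1.52],"twist":[0,0,0]},
])

```text
time: 6.65
position: [0.5255, 0.0063, 0.1223]
tcp_rot: [[-0.969, -0.249, 0.001], [-0.249, 0.969, 0.0], [-0.001, -0.0, -1.0]]
wrist_force: [-0.0, -0.5, -2.6]
width: 0.0467
finger_force: 85.2
```

>>> servo_tool([
  {"claw":0.3,"offset":[0,0,0.03],"twist":[0,0,0]},
  {"claw":0.3,"offset":[0,0,0.06],"twist":[0,0,0]},
  {"claw":0.3,"offset":[0,0,0.06],"twist":[0,0,0]},
])

```text
time: 6.95
position: [0.5256, 0.0062, 0.1217]
tcp_rot: [[-0.969, -0.249, 0.003], [-0.249, 0.969, 0.0], [-0.003, -0.0, -1.0]]
wrist_force: [-5.3, -0.1, 14.1]
width: 0.0466
finger_force: 87.2
```

Contact. Now release slowly and rise.

>>> servo_tool([
  {"claw":0.58,"offset":[0,0,-0.05],"twist":[0,0,0]},
  {"claw":0.65,"offset":[0,0,-0.05],"twist":[0,0,0]},
  {"claw":0.8,"offset":[0,0,-0.05],"twist":[0,0,0]},
  {"claw":0.9,"offset":[0,0,-0.05],"twist":[0,0,0]},
  {"claw":0.9,"offset":[0,0,-0.3],"twist":[0,0,0]},
  {"claw":0.9,"offset":[0,0,-0.8],"twist":[0,0,0]},
  {"claw":0.9,"offset":[0,0,-1.6],"twist":[0,0,0]},
  {"claw":0.9,"offset":[0,0,-2.6],"twist":[0,0,0]},
  {"claw":0.5,"offset":[0,0,-3.2],"twist":[0,0,0]},
  {"claw":0.5,"offset":[0,0,-3.2],"twist":[0,0,0]},
])

```text
time: 7.95
position: [0.5274, 0.0062, 0.2848]
tcp_rot: [[-0.968, -0.249, 0.012], [-0.249, 0.969, -0.0], [-0.011, -0.003, -1.0]]
wrist_force: [1.3, 1.0, -0.8]
width: 0.0494
finger_force: 0.0
```

```bash
python3 - <<'E'
from h import *
im,P=shot('wrist','w4.png'); np.savez('w4.npz',**{k:np.array(v) for k,v in P.items()})
E
```

```text
(no output)
```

View pics/w4.png

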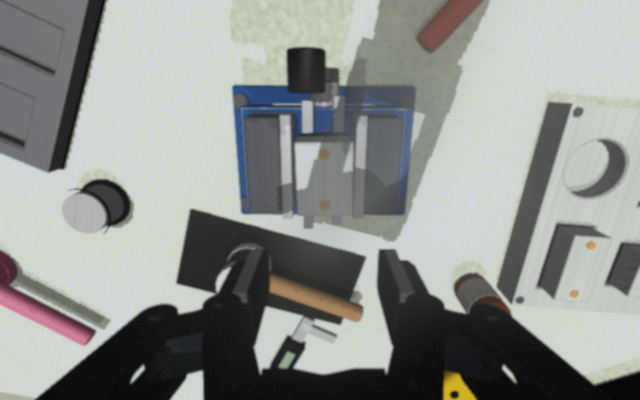

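The block stands between the jaws with its dots at (324,154) and (325,205), the fingers are clear, and the knob is at (306,68).

```bash
python3 - <<'E'
from h import *
P=dict(np.load('w4.npz'))
A,B=onz(P,324,154,.125),onz(P,325,205,.125); print('block',(A+B)/2,ang(A,B),np.linalg.norm(A-B))
Q=dict(np.load('w1.npz'));print(np.linalg.norm(onz(Q,375,105,.073)-onz(Q,372,158,.073)))
print('knob top-mid',onz(P,306,49,.15),onz(P,306,90,.15), onz(P,288,70,.14),onz(P,326,70,.14))
go([.4455,-.026,.21],14.4); go([.4455,-.026,.146],14.4)
E
```

```text
block [0.525  0.0064 0.125 ] 15.60036902029732 0.04410069402799232
0.04459249635004072
knob top-mid [ 0.4328 -0.0305  0.15  ] [ 0.4584 -0.0243  0.15  ] [ 0.4487 -0.0404  0.14  ] [ 0.4419 -0.0141  0.14  ]
off [ 1.73 -0.22  1.43] tw [ 0.03  0.06 15.  ] rows>= 11
off [ 1.74 -0.22  2.71] tw [ 0.03  0.06 15.  ] rows>= 11
```

>>> servo_tool([
  {"claw":0.5,"offset":[1.73,-0.22,0],"twist":[0.03,0.06,15]},
  {"claw":0.5,"offset":[1.73,-0.22,0],"twist":[0.03,0.06,15]},
  {"claw":0.5,"offset":[1.73,-0.22,0],"twist":[0.03,0.06,15]},
  {"claw":0.5,"offset":[1.73,-0.22,0],"twist":[0.03,0.06,15]},
  {"claw":0.5,"offset":[1.73,-0.22,0],"twist":[0.03,0.06,15]},
  {"claw":0.5,"offset":[1.73,-0.22,0],"twist":[0.03,0.06,15]},
  {"claw":0.5,"offset":[1.73,-0.22,0],"twist":[0.03,0.06,15]},
  {"claw":0.5,"offset":[1.73,-0.22,0],"twist":[0.03,0.06,15]},
  {"claw":0.5,"offset":[1.73,-0.22,0],"twist":[0.03,0.06,15]},
  {"claw":0.5,"offset":[1.73,-0.22,0],"twist":[0.03,0.06,15]},
  {"claw":0.5,"offset":[1.73,-0.22,0.5],"twist":[0.03,0.06,15]},
  {"claw":0.5,"offset":[1.73,-0.22,1.0],"twist":[0.03,0.06,15]},
  {"claw":0.5,"offset":[1.73,-0.22,1.4],"twist":[0.03,0.06,15]},
  {"claw":0.5,"offset":[1.73,-0.22,1.4],"twist":[0.03,0.06,15]},
  {"claw":0.5,"offset":[1.73,-0.22,1.4],"twist":[0.03,0.06,15]},
])

```text
time: 9.5
position: [0.4437, -0.0259, 0.2084]
tcp_rot: [[-0.249, 0.969, -0.008], [0.969, 0.249, 0.001], [0.003, -0.008, -1.0]]
wrist_force: [0.8, -0.0, 0.7]
width: 0.0425
finger_force: 0.0
```

```bash
python3 - <<'E'
from h import *
im,P=shot('wrist','w5.png'); np.savez('w5.npz',**{k:np.array(v) for k,v in P.items()})
go([.4455,-.026,.146],14.4)
E
```

```text
off [-0.01  0.03  1.26] tw [-0.05 -0.02  0.  ] rows>= 2
```

View pics/w5.png

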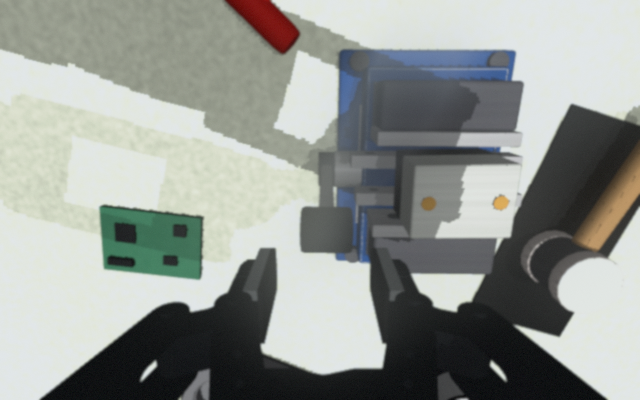

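The knob is at columns 302–353, between the fingers (272 and 375).

```bash
python3 - <<'E'
from h import *
P=dict(np.load('w5.npz'))
for z in(.137,.15): print(onz(P,302,230,z),onz(P,353,230,z),onz(P,327,228,z))
b=go([.446,-.026,.146],14.4)
# arc positions
c=np.array([.5255,.0068]);t=np.radians(14.4);ex=np.array([np.cos(t),np.sin(t)]);ey=np.array([-ex[1],ex[0]])
for q in (.12,.4,.7,1.0,1.25,1.4,1.47):
    p=c-.085*ex-ey*.11*np.sin(q); k=min(1,(q-.12)/1.1)
    ax=np.r_[ex,0]*0+np.r_[ex,0]
    tl=np.degrees(.5*k)*ax
    T=R.from_rotvec(np.radians(tl)).as_matrix()@tool(14.4)
    pos=np.r_[p,.027+.11*np.cos(q)]-T[:,2]*.010
    print(q,end=' ');go(pos,14.4,tl,base=b)
E
```

```text
[ 0.4323 -0.032   0.137 ] [ 0.4617 -0.0243  0.137 ] [ 0.4464 -0.027   0.137 ]
[ 0.4318 -0.0264  0.15  ] [ 0.4593 -0.0193  0.15  ] [ 0.445  -0.0217  0.15  ]
off [-0.01  0.04  1.26] tw [-0.05 -0.02  0.  ] rows>= 2
0.12 off [-0.02  0.   -0.  ] tw [0. 0. 0.] rows>= 1
0.4 off [-0.64  0.    0.16] tw [-0.    1.22 -0.  ] rows>= 1
0.7 off [-1.23  0.    0.5 ] tw [-0.    2.52 -0.  ] rows>= 2
1.0 off [-1.69  0.    1.01] tw [-0.    3.82  0.  ] rows>= 3
1.25 off [-1.94  0.    1.51] tw [0.   4.77 0.  ] rows>= 4
1.4 off [-2.02  0.    1.83] tw [0.   4.77 0.  ] rows>= 4
1.47 off [-2.04  0.    1.98] tw [0.   4.77 0.  ] rows>= 4
```

>>> servo_tool([
  {"claw":0.5,"offset":[0,0.04,0.7],"twist":[-0.05,0,0]},
  {"claw":0.5,"offset":[0,0.04,1.1],"twist":[-0.05,0,0]},
  {"claw":0.5,"offset":[0,0.04,1.26],"twist":[-0.05,0,0]},
  {"claw":0.5,"offset":[0,0.04,1.26],"twist":[-0.05,0,0]},
  {"claw":0.2,"offset":[0,0.04,1.26],"twist":[-0.05,0,0]},
  {"claw":0.2,"offset":[0,0.04,1.26],"twist":[-0.05,0,0]},
  {"claw":0.2,"offset":[0,0.04,1.26],"twist":[-0.05,0,0]},
  {"claw":0.2,"offset":[0,0.04,1.26],"twist":[-0.05,0,0]},
], squeeze=35)

```text
time: 10.35
position: [0.4451, -0.0258, 0.1471]
tcp_rot: [[-0.249, 0.969, -0.002], [0.969, 0.249, 0.001], [0.001, -0.001, -1.0]]
wrist_force: [-5.1, -2.0, 5.0]
width: 0.0296
finger_force: 35.7
```

>>> servo_tool([
  {"claw":0.2,"offset":[-0.2,0,0.04],"twist":[0,0.4,0]},
  {"claw":0.2,"offset":[-0.42,0,0.09],"twist":[0,0.8,0]},
  {"claw":0.2,"offset":[-0.64,0,0.16],"twist":[0,1.22,0]},
  {"claw":0.2,"offset":[-0.85,0,0.26],"twist":[0,1.65,0]},
  {"claw":0.2,"offset":[-1.05,0,0.37],"twist":[0,2.1,0]},
  {"claw":0.2,"offset":[-1.23,0,0.5],"twist":[0,2.52,0]},
  {"claw":0.2,"offset":[-1.4,0,0.66],"twist":[0,2.95,0]},
  {"claw":0.2,"offset":[-1.56,0,0.83],"twist":[0,3.4,0]},
  {"claw":0.2,"offset":[-1.69,0,1.01],"twist":[0,3.82,0]},
  {"claw":0.2,"offset":[-1.82,0,1.25],"twist":[0,4.3,0]},
  {"claw":0.2,"offset":[-1.94,0,1.51],"twist":[0,4.77,0]},
  {"claw":0.2,"offset":[-1.99,0,1.67],"twist":[0,4.77,0]},
  {"claw":0.2,"offset":[-2.02,0,1.83],"twist":[0,4.77,0]},
  {"claw":0.2,"offset":[-2.03,0,1.92],"twist":[0,4.77,0]},
  {"claw":0.2,"offset":[-2.04,0,1.98],"twist":[0,4.77,0]},
  {"claw":0.2,"offset":[-2.04,0,1.98],"twist":[0,4.77,0]},
])

```text
time: 11.95
position: [0.4704, -0.1267, 0.0478]
tcp_rot: [[-0.22, 0.968, -0.121], [0.851, 0.251, 0.462], [0.477, -0.001, -0.879]]
wrist_force: [-7.8, -12.1, 7.0]
width: 0.0293
finger_force: 43.5
```

```bash
python3 - <<'E'
from h import *
o=telemetry.get_obs();c=np.array([.5255,.0068]);t=np.radians(14.4);ex=np.array([np.cos(t),np.sin(t)]);ey=np.array([-ex[1],ex[0]])
k=o['position']+o['tcp_rot'][:,2]*.010; d=k[:2]-(c-.085*ex); print(k,'vise y',d@ey,'q',np.arctan2(-d@ey,k[2]-.027),o['wrist_force'],o['finger_force'])
E
```

```text
[ 0.4692 -0.1221  0.039 ] vise y -0.11086964245965178 q 1.4625986178339945 [ -7.796  -12.0798   6.9867] 43.54758024215698
```

>>> servo_tool([
  {"claw":0.2,"offset":[-0.03,0,0.06],"twist":[0,0,0]},
  {"claw":0.2,"offset":[-0.03,0,0.06],"twist":[0,0,0]},
  {"claw":0.2,"offset":[0,0,0],"twist":[0,0,0]},
  {"claw":0.5,"offset":[0,0,0],"twist":[0,0,0]},
  {"claw":0.5,"offset":[0,0,0],"twist":[0,0,0]},
  {"claw":0.5,"offset":[0,0,-0.3],"twist":[0,0,0]},
  {"claw":0.5,"offset":[0,0,-1.0],"twist":[0,0,0]},
  {"claw":0.5,"offset":[0,0,-2.0],"twist":[0,0,0]},
  {"claw":0.5,"offset":[0.3,0,-3.0],"twist":[0,0,0]},
  {"claw":0.5,"offset":[1.0,0,-4.0],"twist":[0,0,0]},
])

```text
time: 12.95
position: [0.4853, -0.1773, 0.2348]
tcp_rot: [[-0.217, 0.969, -0.118], [0.85, 0.247, 0.465], [0.479, 0.001, -0.878]]
wrist_force: [1.2, 0.1, -0.1]
width: 0.0426
finger_force: 0.0
```

```bash
python3 - <<'E'
from h import *
im,P=shot('wrist','w6.png')
np.savez('w6.npz',**{k:np.array(v) for k,v in P.items()})
go([.687,-.055,.25],-5)
E
```

```text
off [1.25 4.47 0.57] tw [-0.69 -4.68  3.19] rows>= 5
```

>>> servo_tool([
  {"claw":0.9,"offset":[1.25,4.47,0.57],"twist":[-0.69,-4.68,3.19]},
  {"claw":0.9,"offset":[1.25,4.47,0.57],"twist":[-0.69,-4.68,3.19]},
  {"claw":0.9,"offset":[1.25,4.47,0.57],"twist":[-0.69,-4.68,3.19]},
  {"claw":0.9,"offset":[1.25,4.47,0.57],"twist":[-0.69,-4.68,3.19]},
  {"claw":0.9,"offset":[1.25,4.47,0.57],"twist":[-0.69,-4.68,3.19]},
  {"claw":0.9,"offset":[1.25,4.47,0.57],"twist":[-0.69,-4.68,3.19]},
  {"claw":0.9,"offset":[1.25,4.47,0.57],"twist":[-0.69,-4.68,3.19]},
  {"claw":0.9,"offset":[1.25,4.47,0.57],"twist":[-0.69,-4.68,3.19]},
  {"claw":0.9,"offset":[1.25,4.47,0.57],"twist":[-0.69,-4.68,3.19]},
])

```text
time: 13.9
position: [0.6829, -0.0552, 0.2381]
tcp_rot: [[0.088, 0.996, -0.014], [0.996, -0.088, 0.005], [0.004, -0.015, -1.0]]
wrist_force: [-0.1, -0.3, 0.2]
width: 0.0765
finger_force: 0.0
```

```bash
python3 - <<'E'
from h import *
im,P=shot('wrist','w7.png')
np.savez('w7.npz',**{k:np.array(v) for k,v in P.items()})
im6=cv2.imread('pics/w6.png')
cv2.imwrite('pics/w67.png',cv2.hconcat([cv2.resize(im6,(400,250)),cv2.resize(im,(400,250))]))
im2,P=shot('side','s7.png')
cv2.imwrite('pics/c7.png',cv2.vconcat([im,cv2.resize(im2[170:280,250:400],(280,205)) if 0 else cv2.copyMakeBorder(cv2.resize(im2[185:285,250:400],(300,200),interpolation=cv2.INTER_CUBIC),0,0,0,340,0)]))
E
```

```text
(no output)
```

View pics/c7.png

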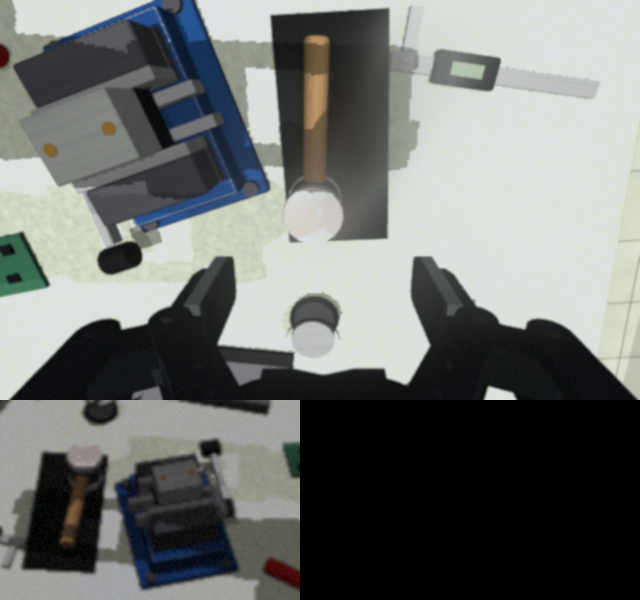

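The lever is down and the block clamped, with its dots at (109,128) and (50,150). The mallet's white face is centred at (313,214), and its handle runs to (316,40).

```bash
python3 - <<'E'
from h import *
P=dict(np.load('w7.npz'))
h=onz(P,313.5,214.5,.064); e=onz(P,316,40,.034); s=onz(P,314.5,175,.034)
print('head',h,'end',e,ang(s,e),ang(h,e), np.linalg.norm(h[:2]-e[:2]), 'diam',np.linalg.norm(onz(P,283,214,.064)-onz(P,344,214,.064)))
A,B=onz(P,109,128,.129),onz(P,50,150,.129); print('block',(A+B)/2,ang(B,A),np.linalg.norm(A-B))
print('mat',[onz(P,*q,.004) for q in [(272,15),(388,9),(388,238),(289,242)]])
phi=ang(h,e); go([h[0],h[1],.13],phi-90); go([h[0],h[1],.058],phi-90)
E
```

```text
head [ 0.6696 -0.0848  0.064 ] end [0.6848 0.0631 0.034 ] 83.9182238293578 84.13765707006914 0.1486502715573594 diam 0.055332192013186086
block [0.5248 0.0046 0.129 ] 14.091529848361883 0.04479751698649078
mat [array([0.6456, 0.0915, 0.004 ]), array([0.752 , 0.0868, 0.004 ]), array([ 0.745 , -0.1411,  0.004 ]), array([ 0.6344, -0.137 ,  0.004 ])]
off [-0.62 -0.19  2.16] tw [-0.14 -0.04  0.13] rows>= 3
off [-0.63 -0.17  3.6 ] tw [-0.14 -0.04  0.13] rows>= 4
```

The mallet has been knocked aside (head now at (0.670, -0.085)). I'll grip the head itself, so the push goes straight down.

>>> servo_tool([
  {"claw":0.85,"offset":[-0.62,-0.18,0.8],"twist":[-0.14,-0.04,0.13]},
  {"claw":0.85,"offset":[-0.62,-0.18,1.6],"twist":[-0.14,-0.04,0.13]},
  {"claw":0.85,"offset":[-0.62,-0.18,2.2],"twist":[-0.14,-0.04,0.13]},
  {"claw":0.85,"offset":[-0.62,-0.18,2.8],"twist":[-0.14,-0.04,0.13]},
  {"claw":0.85,"offset":[-0.62,-0.18,3.3],"twist":[-0.14,-0.04,0.13]},
  {"claw":0.85,"offset":[-0.63,-0.17,3.65],"twist":[-0.14,-0.04,0.13]},
  {"claw":0.85,"offset":[-0.63,-0.17,3.7],"twist":[-0.14,-0.04,0.13]},
  {"claw":0.4,"offset":[-0.63,-0.17,3.7],"twist":[-0.14,-0.04,0.13]},
  {"claw":0.4,"offset":[-0.63,-0.17,3.7],"twist":[-0.14,-0.04,0.13]},
  {"claw":0.4,"offset":[-0.63,-0.17,3.7],"twist":[-0.14,-0.04,0.13]},
  {"claw":0.4,"offset":[-0.63,-0.17,3.7],"twist":[-0.14,-0.04,0.13]},
  {"claw":0.4,"offset":[-0.63,-0.17,3.7],"twist":[-0.14,-0.04,0.13]},
], squeeze=100)

```text
time: 15.2
position: [0.6707, -0.0839, 0.0542]
tcp_rot: [[0.1, 0.995, 0.003], [0.995, -0.1, -0.001], [-0.001, 0.003, -1.0]]
wrist_force: [-1.1, -0.9, 3.3]
width: 0.054
finger_force: 105.3
```

```bash
python3 - <<'E'
from h import *
o=telemetry.get_obs();print(o['position'],o['wrist_force'],o['wrist_torque'],o['joint_pos'])
# block centre .5252,.0055 ; keep yaw; 
yaw=ang([0,0],o['tcp_rot'][:2,1]);print(yaw)
dz=o['position'][2]-.004   # tcp above mallet lower face
print(dz); b=(o['position'],o['tcp_rot'])
for z in (.22,.14,.1295,.125): go([.525,.0055,z+dz],yaw,base=b)
E
```

```text
[ 0.6707 -0.0839  0.0542] [-1.1271 -0.8786  3.2954] [-0.1801  0.2618  0.018 ] [-0.1412  0.641   1.5633 -0.0006  0.9347 -0.0408]
-5.734182162084905
0.05018232266287406
off [ 1.48 -3.07 -4.33] tw [ 0.02  0.01 -0.  ] rows>= 6
off [ 1.49 -3.07 -2.73] tw [ 0.02  0.01 -0.  ] rows>= 5
off [ 1.49 -3.07 -2.52] tw [ 0.02  0.01 -0.  ] rows>= 5
off [ 1.49 -3.07 -2.43] tw [ 0.02  0.01 -0.  ] rows>= 5
```

>>> servo_tool([
  {"claw":0.4,"offset":[0,0,-0.5],"twist":[0,0,0]},
  {"claw":0.4,"offset":[0,0,-1.2],"twist":[0,0,0]},
  {"claw":0.4,"offset":[0,0,-2.0],"twist":[0,0,0]},
  {"claw":0.4,"offset":[0,0,-2.8],"twist":[0,0,0]},
  {"claw":0.4,"offset":[0.2,-0.3,-3.4],"twist":[0,0,0]},
  {"claw":0.4,"offset":[0.5,-1.0,-3.4],"twist":[0,0,0]},
  {"claw":0.4,"offset":[0.8,-1.7,-3.4],"twist":[0,0,0]},
  {"claw":0.4,"offset":[1.1,-2.4,-3.4],"twist":[0,0,0]},
  {"claw":0.4,"offset":[1.49,-3.07,-3.4],"twist":[0,0,0]},
  {"claw":0.4,"offset":[1.49,-3.07,-3.2],"twist":[0,0,0]},
  {"claw":0.4,"offset":[1.49,-3.07,-2.95],"twist":[0,0,0]},
  {"claw":0.4,"offset":[1.49,-3.07,-2.8],"twist":[0,0,0]},
  {"claw":0.4,"offset":[1.49,-3.07,-2.8],"twist":[0,0,0]},
])

```text
time: 16.5
position: [0.5245, 0.0055, 0.1908]
tcp_rot: [[0.101, 0.995, -0.003], [0.995, -0.101, -0.0], [-0.001, -0.003, -1.0]]
wrist_force: [-0.3, -0.2, -4.6]
width: 0.0541
finger_force: 107.4
```

```bash
python3 - <<'E'
from h import *
o=telemetry.get_obs();print(o['position'],o['position'][2]-.0502,o['wrist_force'],o['wrist_torque'])
im,P=shot('side','s8.png');im2,_=shot('scene','c8.png')
cv2.imwrite('pics/c8b.png',cv2.hconcat([cv2.resize(im[190:290,265:385],(480,400),interpolation=cv2.INTER_CUBIC),cv2.resize(im2[130:230,270:350],(320,400),interpolation=cv2.INTER_CUBIC)]))
E
```

```text
[0.5245 0.0055 0.1908] 0.1405672675429539 [-0.2544 -0.2168 -4.641 ] [-0.0062  0.0209 -0.009 ]
```

View pics/c8b.png

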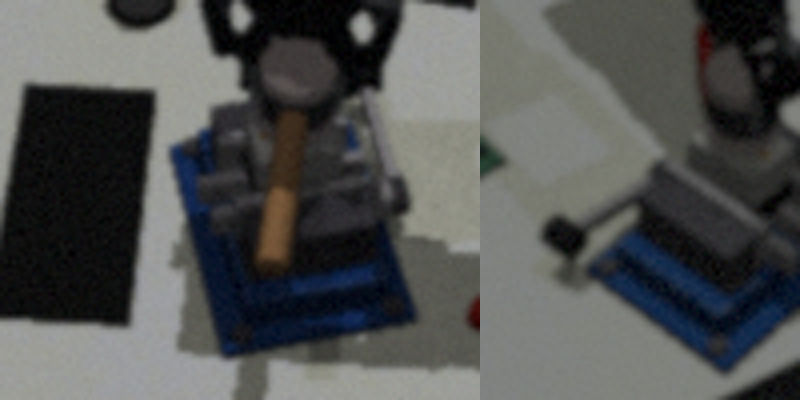

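The mallet is held level over the block cap, with the handle clear of the jaws. Lowering until contact.

>>> servo_tool([
  {"claw":0.4,"offset":[0,0,0.1],"twist":[0,0,0]},
  {"claw":0.4,"offset":[0,0,0.16],"twist":[0,0,0]},
  {"claw":0.4,"offset":[0,0,0.2],"twist":[0,0,0]},
  {"claw":0.4,"offset":[0,0,0.22],"twist":[0,0,0]},
  {"claw":0.4,"offset":[0,0,0.22],"twist":[0,0,0]},
])

```text
time: 17.1
position: [0.5247, 0.0059, 0.1817]
tcp_rot: [[0.1, 0.995, 0.0], [0.995, -0.1, -0.0], [-0.0, 0.0, -1.0]]
wrist_force: [-0.5, 0.5, -5.5]
width: 0.0542
finger_force: 107.4
```

>>> servo_tool([
  {"claw":0.4,"offset":[0,0,0.02],"twist":[0,0,0]},
  {"claw":0.4,"offset":[0,0,0.04],"twist":[0,0,0]},
  {"claw":0.4,"offset":[0,0,0.06],"twist":[0,0,0]},
  {"claw":0.4,"offset":[0,0,0.06],"twist":[0,0,0]},
])

```text
time: 17.5
position: [0.5248, 0.0059, 0.1793]
tcp_rot: [[0.1, 0.995, 0.001], [0.995, -0.1, -0.0], [-0.0, 0.001, -1.0]]
wrist_force: [-0.7, -0.0, 0.4]
width: 0.0539
finger_force: 107.4
```

>>> servo_tool([
  {"claw":0.4,"offset":[0,0,0.02],"twist":[0,0,0]},
  {"claw":0.4,"offset":[0,0,0.04],"twist":[0,0,0]},
  {"claw":0.4,"offset":[0,0,0.04],"twist":[0,0,0]},
])

```text
time: 17.8
position: [0.5249, 0.0059, 0.1779]
tcp_rot: [[0.1, 0.995, 0.002], [0.995, -0.1, -0.0], [-0.0, 0.002, -1.0]]
wrist_force: [-2.6, 0.6, 5.1]
width: 0.054
finger_force: 107.6
```

>>> servo_tool([
  {"claw":0.4,"offset":[0,0,0.02],"twist":[0,0,0]},
  {"claw":0.4,"offset":[0,0,0.04],"twist":[0,0,0]},
  {"claw":0.4,"offset":[0,0,0.05],"twist":[0,0,0]},
  {"claw":0.4,"offset":[0,0,0.05],"twist":[0,0,0]},
])

```text
time: 18.2
position: [0.5252, 0.0059, 0.1755]
tcp_rot: [[0.1, 0.995, 0.002], [0.995, -0.1, -0.0], [0.0, 0.002, -1.0]]
wrist_force: [-1.7, -0.7, 5.4]
width: 0.0542
finger_force: 107.6
```

>>> servo_tool([
  {"claw":0.4,"offset":[0,0,0.02],"twist":[0,0,0]},
  {"claw":0.4,"offset":[0,0,0.03],"twist":[0,0,0]},
  {"claw":0.4,"offset":[0,0,0.03],"twist":[0,0,0]},
])

```text
time: 18.5
position: [0.5253, 0.0059, 0.1751]
tcp_rot: [[0.1, 0.995, 0.003], [0.995, -0.1, -0.0], [0.0, 0.003, -1.0]]
wrist_force: [-3.1, 0.0, 11.9]
width: 0.0536
finger_force: 108.7
```

>>> servo_tool([
  {"claw":0.4,"offset":[0,0,0.02],"twist":[0,0,0]},
  {"claw":0.4,"offset":[0,0,0.04],"twist":[0,0,0]},
  {"claw":0.4,"offset":[0,0,0.06],"twist":[0,0,0]},
  {"claw":0.4,"offset":[0,0,0.06],"twist":[0,0,0]},
  {"claw":0.4,"offset":[0,0,0.06],"twist":[0,0,0]},
])

```text
time: 19.0
position: [0.5254, 0.0059, 0.175]
tcp_rot: [[0.1, 0.995, 0.005], [0.995, -0.1, -0.0], [0.0, 0.005, -1.0]]
wrist_force: [-8.6, 0.3, 28.7]
width: 0.0542
finger_force: 110.8
```

The block has bottomed on the parallels: 33 N with no more travel. Lifting off.

>>> servo_tool([
  {"claw":0.4,"offset":[0,0,-0.1],"twist":[0,0,0]},
  {"claw":0.4,"offset":[0,0,-0.4],"twist":[0,0,0]},
  {"claw":0.4,"offset":[0,0,-0.6],"twist":[0,0,0]},
  {"claw":0.4,"offset":[0,0,-0.6],"twist":[0,0,0]},
  {"claw":0.4,"offset":[0,0,-0.6],"twist":[0,0,0]},
  {"claw":0.4,"offset":[0,0,-0.6],"twist":[0,0,0]},
  {"claw":0.4,"offset":[0,0,-0.6],"twist":[0,0,0]},
  {"claw":0.4,"offset":[0,0,-0.6],"twist":[0,0,0]},
])

```text
time: 19.8
position: [0.5245, 0.0059, 0.1993]
tcp_rot: [[0.1, 0.995, -0.001], [0.995, -0.1, -0.0], [-0.0, -0.001, -1.0]]
wrist_force: [0.4, -0.1, -4.9]
width: 0.0546
finger_force: 107.0
```

```bash
python3 - <<'E'
from h import *
o=telemetry.get_obs();print(o['position'],o['wrist_force'],o['wrist_torque'])
yaw=ang([0,0],o['tcp_rot'][:2,1])
b=(o['position'],o['tcp_rot'])
for z in (.12,.0655,.0545): go([.69,-.05,z],yaw,base=b)
E
```

```text
[0.5245 0.0059 0.1993] [ 0.3504 -0.1014 -4.8915] [-0.0288  0.0396 -0.0347]
off [-0.78  3.41  1.58] tw [-0.01  0.    0.  ] rows>= 4
off [-0.78  3.41  2.67] tw [-0.01  0.    0.  ] rows>= 5
off [-0.78  3.41  2.89] tw [-0.01  0.    0.  ] rows>= 5
```

>>> servo_tool([
  {"claw":0.4,"offset":[-0.2,0.8,0],"twist":[0,0,0]},
  {"claw":0.4,"offset":[-0.4,1.6,0],"twist":[0,0,0]},
  {"claw":0.4,"offset":[-0.6,2.4,0],"twist":[0,0,0]},
  {"claw":0.4,"offset":[-0.78,3.1,0],"twist":[0,0,0]},
  {"claw":0.4,"offset":[-0.78,3.41,0.4],"twist":[0,0,0]},
  {"claw":0.4,"offset":[-0.78,3.41,1.1],"twist":[0,0,0]},
  {"claw":0.4,"offset":[-0.78,3.41,1.7],"twist":[0,0,0]},
  {"claw":0.4,"offset":[-0.78,3.41,2.3],"twist":[0,0,0]},
  {"claw":0.4,"offset":[-0.78,3.41,2.65],"twist":[0,0,0]},
  {"claw":0.4,"offset":[-0.78,3.41,2.78],"twist":[0,0,0]},
  {"claw":0.4,"offset":[-0.78,3.41,2.83],"twist":[0,0,0]},
  {"claw":0.4,"offset":[-0.78,3.41,2.83],"twist":[0,0,0]},
])

```text
time: 21.0
position: [0.6911, -0.05, 0.0589]
tcp_rot: [[0.1, 0.995, 0.002], [0.995, -0.1, -0.0], [-0.0, 0.002, -1.0]]
wrist_force: [-0.1, -0.3, -4.0]
width: 0.054
finger_force: 107.6
```

>>> servo_tool([
  {"claw":0.4,"offset":[0,0,0.04],"twist":[0,0,0]},
  {"claw":0.4,"offset":[0,0,0.07],"twist":[0,0,0]},
  {"claw":0.4,"offset":[0,0,0.09],"twist":[0,0,0]},
  {"claw":0.4,"offset":[0,0,0.09],"twist":[0,0,0]},
])

```text
time: 21.4
position: [0.6906, -0.05, 0.0542]
tcp_rot: [[0.1, 0.995, 0.001], [0.995, -0.1, -0.0], [-0.0, 0.001, -1.0]]
wrist_force: [0.1, 0.0, -4.7]
width: 0.0537
finger_force: 107.6
```

>>> servo_tool([
  {"claw":0.4,"offset":[0,0,0.02],"twist":[0,0,0]},
  {"claw":0.4,"offset":[0,0,0.03],"twist":[0,0,0]},
  {"claw":0.4,"offset":[0,0,0.03],"twist":[0,0,0]},
])

```text
time: 21.7
position: [0.6906, -0.05, 0.0541]
tcp_rot: [[0.1, 0.995, 0.001], [0.995, -0.1, -0.0], [-0.0, 0.001, -1.0]]
wrist_force: [-2.4, 0.4, 4.4]
width: 0.054
finger_force: 108.3
```

>>> servo_tool([
  {"claw":0.7,"offset":[0,0,0],"twist":[0,0,0]},
  {"claw":0.85,"offset":[0,0,0],"twist":[0,0,0]},
  {"claw":0.85,"offset":[0,0,0],"twist":[0,0,0]},
  {"claw":0.85,"offset":[0,0,-0.4],"twist":[0,0,0]},
  {"claw":0.85,"offset":[0,0,-1.0],"twist":[0,0,0]},
  {"claw":0.85,"offset":[0,0,-1.9],"twist":[0,0,0]},
  {"claw":0.85,"offset":[0,0,-2.9],"twist":[0,0,0]},
  {"claw":1,"offset":[0,0,-3.7],"twist":[0,0,0]},
  {"claw":1,"offset":[0,0,-3.7],"twist":[0,0,0]},
  {"claw":1,"offset":[0,0,-3.7],"twist":[0,0,0]},
])

```text
time: 22.7
position: [0.6908, -0.05, 0.2385]
tcp_rot: [[0.1, 0.995, 0.003], [0.995, -0.1, -0.0], [-0.0, 0.003, -1.0]]
wrist_force: [-0.0, -0.6, -0.2]
width: 0.0853
finger_force: 0.0
```

```bash
python3 - <<'E'
from h import *
im,P=shot('wrist','w9.png')
np.savez('w9.npz',**{k:np.array(v) for k,v in P.items()})
a=go([.568,.309,.16],99.6); go([.568,.309,.0635],99.6)
E
```

```text
off [ 6.9  -3.15  1.53] tw [ -0.01  -0.   -17.56] rows>= 13
off [ 6.9  -3.14  3.46] tw [ -0.01  -0.   -17.56] rows>= 13
```

View pics/w9.png

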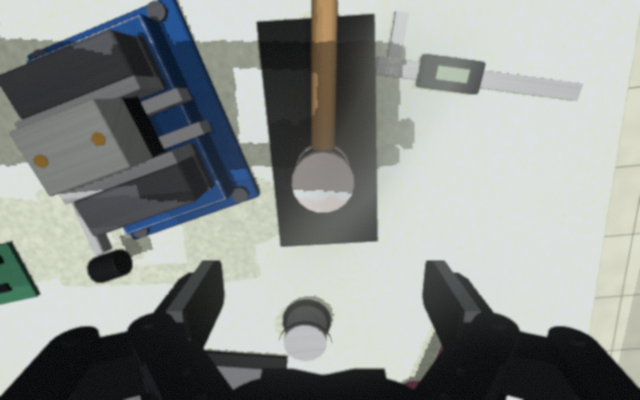

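The mallet stands on the mat with its face at (323,182). The block sits between the jaws and the lever is down. On to the oblong.

>>> servo_tool([
  {"claw":0.75,"offset":[3,-1.5,0.7],"twist":[0,0,-6]},
  {"claw":0.75,"offset":[6.9,-3.15,0.7],"twist":[0,0,-17.56]},
  {"claw":0.75,"offset":[6.9,-3.15,0.7],"twist":[0,0,-17.56]},
  {"claw":0.75,"offset":[6.9,-3.15,0.7],"twist":[0,0,-17.56]},
  {"claw":0.75,"offset":[6.9,-3.15,0.7],"twist":[0,0,-17.56]},
  {"claw":0.75,"offset":[6.9,-3.15,0.7],"twist":[0,0,-17.56]},
  {"claw":0.75,"offset":[6.9,-3.15,0.7],"twist":[0,0,-17.56]},
  {"claw":0.75,"offset":[6.9,-3.15,0.7],"twist":[0,0,-17.56]},
  {"claw":0.75,"offset":[6.9,-3.15,0.7],"twist":[0,0,-17.56]},
  {"claw":0.75,"offset":[6.9,-3.15,0.7],"twist":[0,0,-17.56]},
  {"claw":0.75,"offset":[6.9,-3.15,0.7],"twist":[0,0,-17.56]},
  {"claw":0.75,"offset":[6.9,-3.15,0.7],"twist":[0,0,-17.56]},
  {"claw":0.75,"offset":[6.9,-3.15,0.7],"twist":[0,0,-17.56]},
  {"claw":0.75,"offset":[6.9,-3.15,0.7],"twist":[0,0,-17.56]},
  {"claw":0.75,"offset":[6.9,-3.15,0.7],"twist":[0,0,-17.56]},
  {"claw":0.75,"offset":[6.9,-3.15,1.5],"twist":[0,0,-17.56]},
  {"claw":0.75,"offset":[6.9,-3.15,1.5],"twist":[0,0,-17.56]},
  {"claw":0.75,"offset":[6.9,-3.15,1.5],"twist":[0,0,-17.56]},
])

```text
time: 24.55
position: [0.5677, 0.3088, 0.1615]
tcp_rot: [[-0.986, -0.167, -0.002], [-0.167, 0.986, -0.001], [0.002, -0.001, -1.0]]
wrist_force: [0.9, 0.2, 0.1]
width: 0.0643
finger_force: 0.0
```

```bash
python3 - <<'E'
from h import *
o=telemetry.get_obs(); print(o['joint_pos'])
go([.5685,.309,.071],99.6)
E
```

```text
[ 0.4805  0.4987  1.5253 -0.0003  1.1202 -1.2576]
off [-0.02  0.    1.81] tw [-0.01 -0.02 -0.  ] rows>= 2
```

>>> servo_tool([
  {"claw":0.75,"offset":[-0.02,0,0.8],"twist":[0,0,0]},
  {"claw":0.75,"offset":[-0.02,0,1.4],"twist":[0,0,0]},
  {"claw":0.75,"offset":[-0.02,0,1.7],"twist":[0,0,0]},
  {"claw":0.75,"offset":[-0.02,0,1.8],"twist":[0,0,0]},
  {"claw":0.75,"offset":[-0.02,0,1.8],"twist":[0,0,0]},
  {"claw":0.25,"offset":[-0.02,0,1.8],"twist":[0,0,0]},
  {"claw":0.25,"offset":[-0.02,0,1.8],"twist":[0,0,0]},
  {"claw":0.25,"offset":[-0.02,0,1.8],"twist":[0,0,0]},
  {"claw":0.25,"offset":[-0.02,0,1.8],"twist":[0,0,0]},
  {"claw":0.25,"offset":[-0.02,0,1.8],"twist":[0,0,0]},
], squeeze=80)

```text
time: 25.55
position: [0.5704, 0.3097, 0.0745]
tcp_rot: [[-0.986, -0.167, 0.004], [-0.167, 0.986, 0.002], [-0.004, 0.001, -1.0]]
wrist_force: [0.5, -1.0, 7.2]
width: 0.0387
finger_force: 81.4
```

```bash
python3 - <<'E'
from h import *
o=telemetry.get_obs(); b=(o['position'],o['tcp_rot'])
go([.4786,-.3175,.19],-10.8,base=b)
E
```

```text
off [  3.9  -12.06  -2.34] tw [ 0.04  0.02 18.4 ] rows>= 13
```

>>> servo_tool([
  {"claw":0.25,"offset":[0,0,-0.6],"twist":[0,0,0]},
  {"claw":0.25,"offset":[0,0,-1.4],"twist":[0,0,0]},
  {"claw":0.25,"offset":[0,0,-2.3],"twist":[0,0,0]},
  {"claw":0.25,"offset":[0,0,-3.2],"twist":[0,0,0]},
  {"claw":0.25,"offset":[0.3,-0.9,-3.3],"twist":[0,0,1.4]},
  {"claw":0.25,"offset":[0.6,-1.8,-3.3],"twist":[0,0,2.8]},
  {"claw":0.25,"offset":[0.9,-2.7,-3.3],"twist":[0,0,4.2]},
  {"claw":0.25,"offset":[1.2,-3.6,-3.3],"twist":[0,0,5.6]},
  {"claw":0.25,"offset":[1.5,-4.5,-3.3],"twist":[0,0,7]},
  {"claw":0.25,"offset":[1.8,-5.4,-3.3],"twist":[0,0,8.4]},
  {"claw":0.25,"offset":[2.1,-6.3,-3.3],"twist":[0,0,9.8]},
  {"claw":0.25,"offset":[2.4,-7.2,-3.3],"twist":[0,0,11.2]},
  {"claw":0.25,"offset":[2.7,-8.1,-3.3],"twist":[0,0,12.6]},
  {"claw":0.25,"offset":[3.0,-9.0,-3.3],"twist":[0,0,14]},
  {"claw":0.25,"offset":[3.3,-9.9,-3.3],"twist":[0,0,15.4]},
  {"claw":0.25,"offset":[3.6,-10.8,-3.3],"twist":[0,0,16.8]},
  {"claw":0.25,"offset":[3.9,-11.7,-3.3],"twist":[0,0,18.2]},
  {"claw":0.25,"offset":[3.9,-12.06,-3.3],"twist":[0,0,18.4]},
  {"claw":0.25,"offset":[3.9,-12.06,-3.3],"twist":[0,0,18.4]},
  {"claw":0.25,"offset":[3.9,-12.06,-3.3],"twist":[0,0,18.4]},
])

```text
time: 27.55
position: [0.4775, -0.3171, 0.237]
tcp_rot: [[0.187, 0.982, -0.0], [0.982, -0.187, 0.001], [0.001, -0.001, -1.0]]
wrist_force: [-0.9, 0.7, -1.9]
width: 0.038
finger_force: 82.7
```

```bash
python3 - <<'E'
from h import *
im,P=shot('wrist','w10.png')
np.savez('w10.npz',**{k:np.array(v) for k,v in P.items()})
print(telemetry.get_obs()['position'])
E
```

```text
[ 0.4777 -0.3166  0.2371]
```

View pics/w10.png

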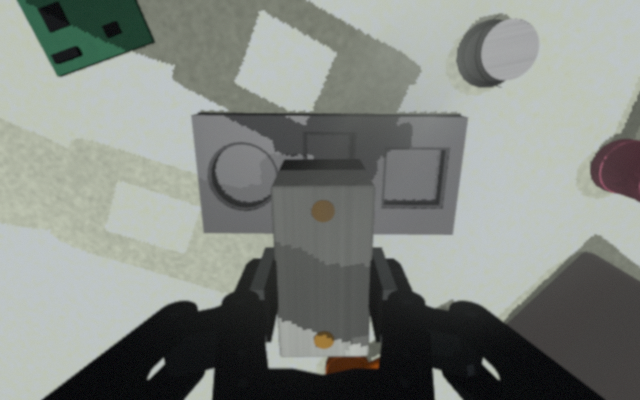

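The wrist view shows the tray with its corners at (194,116), (466,116), (453,233) and (204,233). The square pocket is about (382–447, 148–208), the round pocket is at (242,175), and the oblong pocket's far edge is at (304–355,133). The held oblong's dots are at (323,211) and (324,340).

```bash
python3 - <<'E'
from h import *
P=dict(np.load('w10.npz')); o=telemetry.get_obs()
t=[onz(P,*q,.024) for q in [(194,116.5),(466,116.5),(453,233.5),(204,233.5)]]
print(t,'centre',np.mean(t,0),ang(t[0],t[1]),ang(t[3],t[2]),np.linalg.norm(t[0]-t[1]),np.linalg.norm(t[2]-t[1]))
zt=o['position'][2]-.0075
A,B=onz(P,323,211,zt),onz(P,324,340,zt); m=(A+B)/2; print('mod',m,ang(B,A),np.linalg.norm(A-B),'tool',o['tcp_rot'].T@(m-o['position']))
sq=[onz(P,*q,.024) for q in [(383,149),(447,148),(445,208),(382,208)]]; print('sq',np.mean(sq,0),[np.linalg.norm(sq[i]-sq[i-1]) for i in range(4)])
ob=[onz(P,*q,.024) for q in [(304,133),(355,133)]]; print('ob',ob,np.mean(ob,0),np.linalg.norm(ob[0]-ob[1]))
rd=onz(P,242.5,175.5,.024);print('rd',rd)
im=cv2.imread('pics/w10.png').astype(int).sum(2)//3
print('row 145, 290-370',im[143:148,292:368].mean(0).astype(int))
print('row178 370-470',im[172:184,372:460].mean(0).astype(int))
print('col 412 rows105-240',im[105:240,400:430].mean(1).astype(int))
print('col 330 rows 105-160',im[105:162,315:345].mean(1).astype(int))
E
```

```text
[array([ 0.3685, -0.2429,  0.024 ]), array([ 0.6197, -0.2905,  0.024 ]), array([ 0.5989, -0.4079,  0.024 ]), array([ 0.3432, -0.3596,  0.024 ])] centre [ 0.4826 -0.3253  0.024 ] -10.730680396345864 -10.708380077107009 0.255632685831047 0.11924071892846799
mod [ 0.4786 -0.3153  0.2296] 79.68850662914778 0.060365617912456156 tool [0.0014 0.0007 0.0075]
sq [ 0.5654 -0.3419  0.024 ] [np.float64(0.06051189578429957), np.float64(0.06172875201694556), np.float64(0.06155747122721546), np.float64(0.06420448245538385)]
ob [array([ 0.467 , -0.2771,  0.024 ]), array([ 0.5148, -0.2862,  0.024 ])] [ 0.4909 -0.2817  0.024 ] 0.048687451951485425
rd [ 0.3986 -0.3067  0.024 ]
row 145, 290-370 [72 71 73 73 73 73 73 73 73 71 70 65 62 61 64 69 73 73 73 73 74 74 75 74
 74 74 75 74 74 75 75 76 76 77 76 76 76 77 77 78 77 77 78 78 78 79 79 79
 79 79 78 79 78 78 79 77 74 72 70 69 68 70 71 73 77 78 79 78 79 79 79 79
 79 79 80 80]
row178 370-470 [ 86  93 100 105 110 113 114 114 114 112 106  98  97 103 111 115 116 116
 116 116 116 116 117 117 117 117 117 117 117 117 117 118 118 118 117 118
 118 117 118 117 117 1
[... 312 characters left out ...]
111 111 111 110 110 110 110 110 110 110 110
 109 109 109 109 107 104  97  94 102 113 119 119 119 119 119 119 119 119
 119 118 118 118 118 118 118 118 118 118 118 118 118 117 117 117 117 117
 117 117 117 117 117 117 117 117 117 117 117 117 116 117 117 116 117 117
 116 116 116 112  99  80  63  56  54  61  75  83  85  93 107 114 115 115
 115 115 115 115 115 114 115 115 114 114 114 114 114 115 114 114 114 114
 114 115 124 147 174 186 188 188 187]
col 330 rows 105-160 [124 123 122 121 121 121 119 110  88  68  66  73  79  81  81  80  81  80
  80  80  80  80  80  80  79  79  76  71  70  72  75  78  78  78  78  78
  77  77  77  77  76  77  76  76  76  76  76  76  75  75  75  75  74  70
  60  52  51]
```

```bash
python3 - <<'E'
from h import *
for n,box in [('side',(300,140,400,200)),('scene',(195,180,275,275))]:
    im=cv2.imread(f'pics/{n}0.png'); x0,y0,x1,y1=box
    g=cv2.cvtColor(im,cv2.COLOR_BGR2GRAY)[y0:y1,x0:x1]; g=cv2.resize(g,None,fx=4,fy=4,interpolation=cv2.INTER_CUBIC)
    th,m=cv2.threshold(g,0,255,cv2.THRESH_BINARY_INV+cv2.THRESH_OTSU)
    c=max(cv2.findContours(m,cv2.RETR_EXTERNAL,cv2.CHAIN_APPROX_NONE)[0],key=cv2.contourArea)
    h=cv2.convexHull(c); a=cv2.approxPolyDP(h,6,True)[:,0]
    P=cams.camera_params(n); px=(a+.5)/4-.5+[x0,y0]
    print(n,th,px.tolist())
    for q in px: print(onz(P,*q,.024)[:2],onz(P,*q,0)[:2])
E
```

```text
side 93.0 [[317.375, 153.375], [386.875, 163.375], [387.625, 171.375], [383.375, 191.625], [309.375, 179.875]]
[ 0.5978 -0.3998] [ 0.5985 -0.426 ]
[ 0.3484 -0.356 ] [ 0.344  -0.3813]
[ 0.3484 -0.3154] [ 0.344 -0.34 ]
[ 0.3692 -0.2177] [ 0.3653 -0.2402]
[ 0.6211 -0.2645] [ 0.6224 -0.288 ]
scene 94.0 [[241.375, 189.375], [267.625, 257.875], [226.625, 271.625], [206.125, 200.125]]
[ 0.3671 -0.2438] [ 0.3463 -0.2375]
[ 0.6348 -0.295 ] [ 0.6206 -0.29  ]
[ 0.612  -0.4099] [ 0.5972 -0.4077]
[ 0.3459 -0.3561] [ 0.3246 -0.3526]
```

```bash
python3 - <<'E'
from h import *
a=go([.4822,-.325,.095],-10.7);go([.4822,-.325,.0675],-10.7)
E
```

```text
off [-0.15  0.12  2.84] tw [-0.01 -0.01 -0.  ] rows>= 3
off [-0.15  0.12  3.39] tw [-0.01 -0.01 -0.  ] rows>= 4
```

>>> servo_tool([
  {"claw":0.25,"offset":[-0.15,0.12,0.8],"twist":[0,0,0]},
  {"claw":0.25,"offset":[-0.15,0.12,1.6],"twist":[0,0,0]},
  {"claw":0.25,"offset":[-0.15,0.12,2.3],"twist":[0,0,0]},
  {"claw":0.25,"offset":[-0.15,0.12,2.7],"twist":[0,0,0]},
  {"claw":0.25,"offset":[-0.15,0.12,2.84],"twist":[0,0,0]},
  {"claw":0.25,"offset":[-0.15,0.12,2.95],"twist":[0,0,0]},
  {"claw":0.25,"offset":[-0.15,0.12,3.05],"twist":[0,0,0]},
  {"claw":0.25,"offset":[-0.15,0.12,3.12],"twist":[0,0,0]},
  {"claw":0.25,"offset":[-0.15,0.12,3.16],"twist":[0,0,0]},
  {"claw":0.25,"offset":[-0.15,0.12,3.2],"twist":[0,0,0]},
  {"claw":0.25,"offset":[-0.15,0.12,3.2],"twist":[0,0,0]},
])

```text
time: 28.7
position: [0.4822, -0.3264, 0.0774]
tcp_rot: [[0.187, 0.982, 0.0], [0.982, -0.187, -0.0], [-0.0, 0.0, -1.0]]
wrist_force: [0.4, -0.8, -1.9]
width: 0.0385
finger_force: 82.6
```

It is inside the pocket without any contact. Going further down.

>>> servo_tool([
  {"claw":0.25,"offset":[0,0,0.08],"twist":[0,0,0]},
  {"claw":0.25,"offset":[0,0,0.13],"twist":[0,0,0]},
  {"claw":0.25,"offset":[0,0,0.17],"twist":[0,0,0]},
  {"claw":0.25,"offset":[0,0,0.2],"twist":[0,0,0]},
  {"claw":0.25,"offset":[0,0,0.2],"twist":[0,0,0]},
])

```text
time: 29.2
position: [0.4821, -0.3263, 0.0676]
tcp_rot: [[0.187, 0.982, 0.0], [0.982, -0.187, 0.0], [0.0, 0.0, -1.0]]
wrist_force: [-2.2, 1.6, 0.6]
width: 0.0381
finger_force: 82.9
```

```bash
python3 - <<'E'
from h import *
go([.5568,.3943,.25],9.6);a=go([.5568,.3943,.076],9.6);
E
```

```text
off [14.44 -1.23 -3.65] tw [ 0.  -0.  -3.4] rows>= 15
off [14.44 -1.23 -0.17] tw [ 0.  -0.  -3.4] rows>= 15
```

>>> servo_tool([
  {"claw":0.5,"offset":[0,0,-0.05],"twist":[0,0,0]},
  {"claw":0.65,"offset":[0,0,-0.05],"twist":[0,0,0]},
  {"claw":0.65,"offset":[0,0,-0.1],"twist":[0,0,0]},
  {"claw":0.65,"offset":[0,0,-0.5],"twist":[0,0,0]},
  {"claw":0.65,"offset":[0,0,-1.2],"twist":[0,0,0]},
  {"claw":0.65,"offset":[0,0,-2.2],"twist":[0,0,0]},
  {"claw":0.85,"offset":[0,0,-3.2],"twist":[0,0,0]},
  {"claw":0.85,"offset":[0,0,-3.4],"twist":[0,0,0]},
])

```text
time: 30.0
position: [0.4845, -0.328, 0.2443]
tcp_rot: [[0.187, 0.982, 0.011], [0.982, -0.187, -0.008], [-0.005, 0.012, -1.0]]
wrist_force: [0.5, -0.5, -0.2]
width: 0.0726
finger_force: 0.0
```

```bash
python3 - <<'E'
from h import *
im,P=shot('wrist','w11.png')
np.savez('w11.npz',**{k:np.array(v) for k,v in P.items()}); o=telemetry.get_obs(); print(o['position'],o['wrist_force'])
# find orange dots
hsv=cv2.cvtColor(im,cv2.COLOR_BGR2HSV); m=cv2.inRange(hsv,(8,110,60),(25,255,255))
n,l,s,c=cv2.connectedComponentsWithStats(m)
d=[(c[i],s[i,4]) for i in range(1,n) if 15<s[i,4]<900]; print(d)
for q,_ in d: print(onz(P,*q,.060))
a=go([.5568,.3943,.25],9.6);a=go([.5568,.3943,.076],9.6);
E
```

```text
[ 0.4841 -0.3277  0.2431] [ 1.1469 -0.5624  1.0444]
[(array([316. , 139.5]), np.int32(44))]
[ 0.4875 -0.294   0.06  ]
off [14.46 -1.27 -0.22] tw [ 0.09  0.06 -3.4 ] rows>= 15
off [14.47 -1.31  3.26] tw [ 0.09  0.06 -3.4 ] rows>= 15
```

>>> servo_tool([
  {"claw":0.85,"offset":[1,-0.1,-0.2],"twist":[0,0,-0.3]},
  {"claw":0.85,"offset":[2,-0.2,-0.2],"twist":[0,0,-0.5]},
  {"claw":0.85,"offset":[3,-0.3,-0.2],"twist":[0,0,-0.7]},
  {"claw":0.85,"offset":[4,-0.4,-0.2],"twist":[0,0,-1]},
  {"claw":0.85,"offset":[5,-0.5,-0.2],"twist":[0,0,-1.2]},
  {"claw":0.85,"offset":[6,-0.55,-0.2],"twist":[0,0,-1.4]},
  {"claw":0.85,"offset":[7,-0.6,-0.2],"twist":[0,0,-1.6]},
  {"claw":0.85,"offset":[8,-0.7,-0.2],"twist":[0,0,-1.9]},
  {"claw":0.85,"offset":[9,-0.8,-0.2],"twist":[0,0,-2.1]},
  {"claw":0.85,"offset":[10,-0.9,-0.2],"twist":[0,0,-2.4]},
  {"claw":0.85,"offset":[11,-1.0,-0.2],"twist":[0,0,-2.6]},
  {"claw":0.85,"offset":[12,-1.05,-0.2],"twist":[0,0,-2.8]},
  {"claw":0.85,"offset":[13,-1.1,-0.2],"twist":[0,0,-3.1]},
  {"claw":0.85,"offset":[14,-1.2,-0.2],"twist":[0,0,-3.3]},
  {"claw":0.85,"offset":[14.46,-1.27,0],"twist":[0.09,0.06,-3.4]},
  {"claw":0.85,"offset":[14.46,-1.27,0.8],"twist":[0.09,0.06,-3.4]},
  {"claw":0.85,"offset":[14.46,-1.27,1.4],"twist":[0.09,0.06,-3.4]},
  {"claw":0.85,"offset":[14.46,-1.3,1.6],"twist":[0.09,0.06,-3.4]},
  {"claw":0.85,"offset":[14.46,-1.3,1.6],"twist":[0.09,0.06,-3.4]},
])

```text
time: 31.95
position: [0.5524, 0.3953, 0.1545]
tcp_rot: [[-0.167, 0.986, -0.014], [0.986, 0.167, 0.003], [0.005, -0.013, -1.0]]
wrist_force: [-1.0, 0.4, 1.0]
width: 0.0731
finger_force: 0.0
```

```bash
python3 - <<'E'
from h import *
im,P=shot('wrist','w12.png'); o=telemetry.get_obs(); print(o['position'],o['width'])
hsv=cv2.cvtColor(im,cv2.COLOR_BGR2HSV); m=cv2.inRange(hsv,(8,110,60),(25,255,255))
n,l,s,c=cv2.connectedComponentsWithStats(m)
d=[(c[i],s[i,4]) for i in range(1,n) if 15<s[i,4]<900]; print(d)
D=[onz(P,*q,.067) for q,_ in d]; print(D)
a=go([.5568,.3943,.074],9.6)
E
```

```text
[0.5535 0.3959 0.1567] 0.07273727349213203
[(array([622.997 , 376.9605]), np.int32(329))]
[array([0.7891, 0.3096, 0.067 ])]
off [-0.05  0.07  1.65] tw [-0.09 -0.07  0.  ] rows>= 2
```

>>> servo_tool([
  {"claw":0.85,"offset":[-0.05,0.07,0.5],"twist":[-0.09,-0.07,0]},
  {"claw":0.85,"offset":[-0.05,0.07,1.0],"twist":[-0.09,-0.07,0]},
  {"claw":0.85,"offset":[-0.05,0.07,1.4],"twist":[-0.09,-0.07,0]},
  {"claw":0.85,"offset":[-0.05,0.07,1.6],"twist":[-0.09,-0.07,0]},
  {"claw":0.85,"offset":[-0.05,0.07,1.63],"twist":[-0.09,-0.07,0]},
  {"claw":0.85,"offset":[-0.05,0.07,1.63],"twist":[-0.09,-0.07,0]},
])

```text
time: 32.6
position: [0.5576, 0.3951, 0.0772]
tcp_rot: [[-0.167, 0.986, 0.004], [0.986, 0.167, 0.002], [0.001, 0.004, -1.0]]
wrist_force: [0.1, -1.0, -0.8]
width: 0.0724
finger_force: 0.0
```

>>> servo_tool([
  {"claw":0.85,"offset":[-0.01,-0.01,0.06],"twist":[0,0,0]},
  {"claw":0.4,"offset":[-0.01,-0.01,0.08],"twist":[0,0,0]},
  {"claw":0.4,"offset":[-0.01,-0.01,0.08],"twist":[0,0,0]},
  {"claw":0.4,"offset":[-0.01,-0.01,0.08],"twist":[0,0,0]},
  {"claw":0.4,"offset":[-0.01,-0.01,0.08],"twist":[0,0,0]},
  {"claw":0.4,"offset":[-0.01,-0.01,0.08],"twist":[0,0,0]},
])

```text
time: 33.2
position: [0.5568, 0.3944, 0.0728]
tcp_rot: [[-0.167, 0.986, 0.003], [0.986, 0.167, 0.002], [0.001, 0.003, -1.0]]
wrist_force: [-0.1, 0.4, 6.7]
width: 0.0503
finger_force: 86.1
```

```bash
python3 - <<'E'
from h import *
o=telemetry.get_obs(); print(o['position'],o['width'],o['wrist_force'])
b=(o['position'],o['tcp_rot']); go([.565,-.340,o['position'][2]+.165],-10.7,base=b)
E
```

```text
[0.5568 0.3944 0.0728] 0.05028257677132133 [-0.1327  0.4021  6.7498]
off [-14.51  -2.28  -3.32] tw [ 0.03 -0.02  3.39] rows>= 16
```

>>> servo_tool([
  {"claw":0.4,"offset":[0,0,-0.6],"twist":[0,0,0]},
  {"claw":0.4,"offset":[0,0,-1.4],"twist":[0,0,0]},
  {"claw":0.4,"offset":[0,0,-2.3],"twist":[0,0,0]},
  {"claw":0.4,"offset":[-0.5,0,-3.1],"twist":[0,0,0.1]},
  {"claw":0.4,"offset":[-1.4,-0.2,-3.3],"twist":[0,0,0.3]},
  {"claw":0.4,"offset":[-2.3,-0.3,-3.3],"twist":[0,0,0.5]},
  {"claw":0.4,"offset":[-3.2,-0.5,-3.3],"twist":[0,0,0.7]},
  {"claw":0.4,"offset":[-4.1,-0.6,-3.3],"twist":[0,0,0.9]},
  {"claw":0.4,"offset":[-5.0,-0.8,-3.3],"twist":[0,0,1.1]},
  {"claw":0.4,"offset":[-5.9,-0.9,-3.3],"twist":[0,0,1.4]},
  {"claw":0.4,"offset":[-6.8,-1.1,-3.3],"twist":[0,0,1.6]},
  {"claw":0.4,"offset":[-7.7,-1.2,-3.3],"twist":[0,0,1.8]},
  {"claw":0.4,"offset":[-8.6,-1.4,-3.3],"twist":[0,0,2.0]},
  {"claw":0.4,"offset":[-9.5,-1.5,-3.3],"twist":[0,0,2.2]},
  {"claw":0.4,"offset":[-10.4,-1.6,-3.3],"twist":[0,0,2.4]},
  {"claw":0.4,"offset":[-11.3,-1.8,-3.3],"twist":[0,0,2.6]},
  {"claw":0.4,"offset":[-12.2,-1.9,-3.3],"twist":[0,0,2.8]},
  {"claw":0.4,"offset":[-13.1,-2.1,-3.3],"twist":[0,0,3.1]},
  {"claw":0.4,"offset":[-14.0,-2.2,-3.3],"twist":[0,0,3.3]},
  {"claw":0.4,"offset":[-14.51,-2.28,-3.3],"twist":[0,0,3.39]},
])

```text
time: 35.2
position: [0.5641, -0.3437, 0.2349]
tcp_rot: [[0.189, 0.982, -0.0], [0.982, -0.189, 0.0], [0.0, -0.0, -1.0]]
wrist_force: [0.2, 0.6, -1.9]
width: 0.0497
finger_force: 88.0
```

```bash
python3 - <<'E'
from h import *
o=telemetry.get_obs(); print(o['position'],o['width'],o['wrist_force'],o['finger_force'])
go([.5654,-.3402,.090],-10.7); go([.5654,-.3402,.0658],-10.7)
E
```

```text
[ 0.5641 -0.3437  0.2349] 0.049738042017255325 [ 0.1678  0.5505 -1.9375] 87.99769163131714
off [0.07 0.01 2.9 ] tw [-0.   -0.   -0.03] rows>= 3
off [0.07 0.01 3.38] tw [-0.   -0.   -0.03] rows>= 4
```

>>> servo_tool([
  {"claw":0.4,"offset":[0,0,0.6],"twist":[0,0,0]},
  {"claw":0.4,"offset":[0,0,1.4],"twist":[0,0,0]},
  {"claw":0.4,"offset":[0,0,2.1],"twist":[0,0,0]},
  {"claw":0.4,"offset":[0,0,2.6],"twist":[0,0,0]},
  {"claw":0.4,"offset":[0,0,2.8],"twist":[0,0,0]},
  {"claw":0.4,"offset":[0,0,2.8],"twist":[0,0,0]},
  {"claw":0.4,"offset":[0,0,2.8],"twist":[0,0,0]},
])

```text
time: 35.9
position: [0.5658, -0.3407, 0.0973]
tcp_rot: [[0.186, 0.983, 0.003], [0.983, -0.186, -0.0], [0.0, 0.003, -1.0]]
wrist_force: [0.0, 0.3, -1.2]
width: 0.0501
finger_force: 88.0
```

```bash
python3 - <<'E'
from h import *
o=telemetry.get_obs(); print(o['position'],o['width'],o['wrist_force'],o['finger_force'])
go([.5654,-.3402,.0758],-10.7); go([.5654,-.3402,.0658],-10.7)
E
```

```text
[ 0.5658 -0.3407  0.0973] 0.050055168442869 [ 0.0405  0.3257 -1.1809] 87.98896193504333
off [ 0.01 -0.01  0.43] tw [ 0.03 -0.   -0.  ] rows>= 1
off [ 0.01 -0.01  0.63] tw [ 0.03 -0.   -0.  ] rows>= 1
```

>>> servo_tool([
  {"claw":0.4,"offset":[0.01,0,0.15],"twist":[0,0,0]},
  {"claw":0.4,"offset":[0.01,0,0.28],"twist":[0,0,0]},
  {"claw":0.4,"offset":[0.01,0,0.36],"twist":[0,0,0]},
  {"claw":0.4,"offset":[0.01,0,0.42],"twist":[0,0,0]},
  {"claw":0.4,"offset":[0.01,0,0.42],"twist":[0,0,0]},
])

```text
time: 36.4
position: [0.565, -0.3396, 0.0748]
tcp_rot: [[0.186, 0.983, 0.001], [0.983, -0.186, 0.001], [0.001, 0.0, -1.0]]
wrist_force: [0.1, 0.1, -1.5]
width: 0.0501
finger_force: 88.0
```

Bottom at z = 0.017, inside the pocket with no contact.

>>> servo_tool([
  {"claw":0.4,"offset":[0,0,0.06],"twist":[0,0,0]},
  {"claw":0.4,"offset":[0,0,0.11],"twist":[0,0,0]},
  {"claw":0.4,"offset":[0,0,0.15],"twist":[0,0,0]},
  {"claw":0.4,"offset":[0,0,0.18],"twist":[0,0,0]},
  {"claw":0.4,"offset":[0,0,0.18],"twist":[0,0,0]},
])

```text
time: 36.9
position: [0.5651, -0.3397, 0.066]
tcp_rot: [[0.186, 0.983, 0.001], [0.983, -0.186, 0.001], [0.001, 0.001, -1.0]]
wrist_force: [-0.2, 0.1, -1.8]
width: 0.0505
finger_force: 88.0
```

>>> servo_tool([
  {"claw":0.4,"offset":[0,0,0.03],"twist":[0,0,0]},
  {"claw":0.4,"offset":[0,0,0.03],"twist":[0,0,0]},
  {"claw":0.75,"offset":[0,0,0],"twist":[0,0,0]},
  {"claw":0.75,"offset":[0,0,0],"twist":[0,0,0]},
  {"claw":0.75,"offset":[0,0,-0.1],"twist":[0,0,0]},
  {"claw":0.75,"offset":[0,0,-0.5],"twist":[0,0,0]},
  {"claw":0.75,"offset":[0,0,-1.2],"twist":[0,0,0]},
  {"claw":0.75,"offset":[0,0,-2.2],"twist":[0,0,0]},
  {"claw":0.75,"offset":[-0.5,-0.8,-3.2],"twist":[0,0,0]},
  {"claw":0.75,"offset":[-1.4,-1.6,-3.8],"twist":[0,0,0]},
  {"claw":0.75,"offset":[-1.8,-1.6,-4],"twist":[0,0,0]},
  {"claw":0.75,"offset":[-1.8,-1.6,-4],"twist":[0,0,0]},
  {"claw":0.75,"offset":[-1.8,-1.6,-4],"twist":[0,0,0]},
])

```text
time: 38.2
position: [0.4691, -0.4144, 0.2673]
tcp_rot: [[0.188, 0.982, 0.004], [0.982, -0.188, -0.001], [-0.0, 0.004, -1.0]]
wrist_force: [-0.3, 0.3, -1.1]
width: 0.064
finger_force: 0.0
```

```bash
python3 - <<'E'
from h import *
im,P=shot('wrist','w13.png'); s,Q=shot('side','s13.png')
np.savez('w13.npz',**{k:np.array(v) for k,v in P.items()})
hsv=cv2.cvtColor(im,cv2.COLOR_BGR2HSV); m=cv2.inRange(hsv,(8,90,50),(25,255,255))
n,l,st,c=cv2.connectedComponentsWithStats(m)
for i in range(1,n):
    if 15<st[i,4]<900: print(c[i],st[i,4],onz(P,*c[i],.06))
a=cv2.resize(im,(800,500))[0:300]; b=cv2.resize(s[150:285,250:400],(333,300),interpolation=cv2.INTER_CUBIC)
sc=cv2.resize(s[190:280,260:395],(450,300),interpolation=cv2.INTER_CUBIC); 
cv2.imwrite('pics/fin.png',cv2.vconcat([a,cv2.hconcat([b,sc,np.zeros((300,17,3),np.uint8)])]))
E
```

```text
[318.4286  32.9143] 35 [ 0.4896 -0.293   0.06  ]
[430.54  72.26] 50 [ 0.5815 -0.3431  0.06  ]
[317.5893 106.4107] 56 [ 0.4771 -0.3529  0.06  ]
[433.6809 244.4843] 890 [ 0.5689 -0.512   0.06  ]
```

View pics/fin.png

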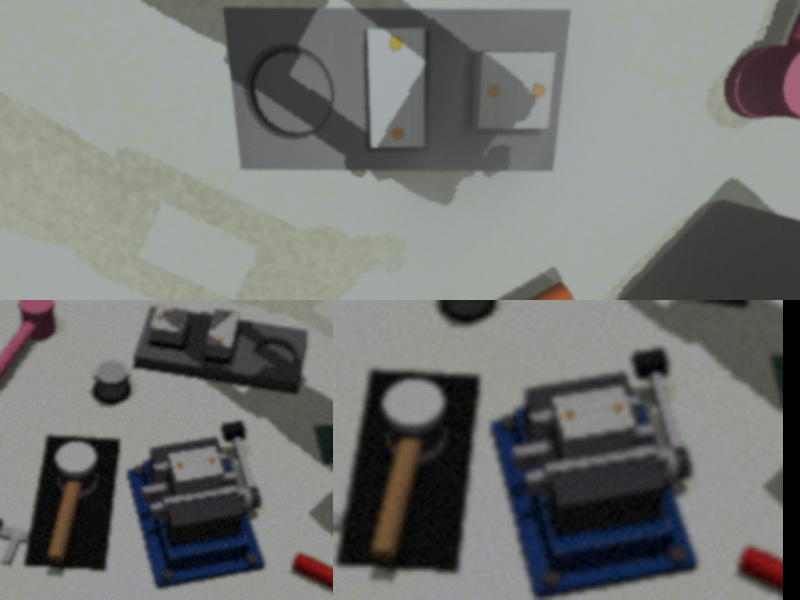

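The final view shows the oblong (397,88) and the square (515,90) flat in their pockets. The mallet is upright on its mat, and the lever is down with the block seated level. Handing in.

```bash
python3 - <<'E'
from cell import finish_job
print(finish_job())
E
```

```text
the job is handed in; nothing more can be done
None
```

The job is handed in, with no verdict returned. The block is clamped and tapped down onto the parallels, going by the hard stop I felt (about 33 N, no further travel). The oblong and square are in their pockets (no round module was in the mould), and the mallet stands upright on its mat.

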